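# Wind the chin rest across to its index with the removable crank

## Task

Take the crank from its tray, fit it fully down on the square shaft of the chin-rest track and turn it until the pointer on the chin-rest carriage stands exactly opposite the steel index tab on the scale bar. Then lift the crank off, without shifting the chin rest again, and set it down gently in its tray, standing on its hub as it stood before. Move the chin rest only with the crank, and leave the other things on the desk where they are.

Things in the scene. Friction and masses are not known exactly. Their poses are not given: they have to be found in the camera images.
- crank_boss (a point): Loose steel crank, 0.3-0.5 kg, standing on its hub. Point: centre of the black square grip block on top of the hub, 24 x 24 mm, 48 mm tall (42 to 90 mm above the hub's underside), on the hub's axis. z up, x along the arm towards the knob; block faces square to x and y. Arm 22 mm wide, 34 to 42 mm above the underside, reaching 80 mm out; a counterweight reaches 39 mm out on the other side.
- knob_mid (a point): Centre of the crank's upright round black knob, 22 mm across, 46 mm tall (43 to 89 mm above the hub's underside, this point 66 mm above it), 65 mm from the hub's axis along the arm. The knob spins freely on its pin, so it can be gripped firmly and carried round with the gripper's direction unchanged.
- crank_mouth (a point): Centre of the underside of the crank's hub (42 x 42 mm, 34 mm tall), 66 mm below crank_boss, same axes. Here opens a square socket 18 mm wide, 31 mm deep, its mouth chamfered 2 mm, sides square to x and y: it fits on the shaft in any of four quarter turns.
- shaft_seat (a point): Upright square steel shaft on the low grey gear housing of the fixed chin-rest track. Point: on its axis, on top of the round 48 mm collar, 66 mm above the desk, where the hub's underside rests when fitted. The square is 16 mm wide, sides square to this frame's x and y, 28 mm tall above this point, the top 6 mm tapering to 11 mm. This frame turns with the shaft.
- shaft (a joint): Angle of the square shaft in rad, growing counter-clockwise seen from above; range -1.2 to 9. Stiff (0.1 N m of friction holds it where it is left). It drives the carriage by rack and pinion, 12 mm per rad, 75 mm per turn.
- carriage (a joint): Travel of the chin-rest carriage along its track in m (0.012 per rad of the shaft; -0.012 to 0.10). Turning the shaft counter-clockwise moves it towards index_mark's +y, which at the start is always the way it has to go.
- pointer (a point): Tip of the black pointer bar, 5 mm wide, on the front of the white chin-rest carriage (block 80 x 110 mm with two steel posts and a black chin cup up to 176 mm above the desk); 46 mm above the desk.
- index_mark (a point): Far edge of the dark 4 mm wide ridge of the steel index tab (16 mm wide), fixed on the scale bar, 46 mm above the desk. y runs along the track, x from the gear housing towards the carriage. Opposite means: the pointer's y in this frame is 0. The pointer's tip stays 5 mm further in x.
- tray_in (a point): Centre of the inner floor of the fixed shallow grey tray in which the crank stands; floor 4 mm above the desk, inside 142 (x) x 162 mm (y), walls 4 mm thick and up to 12 mm above the desk.
- drops: small white drop bottle, 28 mm across, 62 mm tall; bystander; origin under it
- jar: glass jar, 52 mm across, 55 mm tall; bystander; origin under it
- occluder: flat black eye paddle: disc 52 mm across, handle to 140 mm from the disc's centre along its x, 5 mm thick; bystander; origin under it
- penlight: steel pen torch lying flat, 120 mm long, 14 mm thick; bystander; origin under it
- cup: white ceramic cup, 72 mm across, 100 mm tall; bystander; origin under it
- trial_lens: steel-mounted trial lens, disc 38 mm across with a short tab, 5 mm thick; bystander; origin under it
- lens_case: closed black case, 90 x 140 x 45 mm; bystander; origin under it

How it is judged (in metres and radians):
On the way, in this order (a step that is already met when the one before it is completed fails the run):
1. the crank is seated fully home on the square shaft (horizontal distance between crank_mouth and shaft_seat below 0.004 m and z of crank_mouth in the frame of shaft_seat below 0.005 m and angle between crank_mouth's own z axis and vertical below 0.1 rad), for 0.2 s.
2. the pointer is opposite the index (within 4 mm) with the crank still seated (all of step 1 and y of pointer in the frame of index_mark between -0.004 and 0.004 m), for 0.2 s.
3. the crank is lifted clear of the shaft, the pointer still opposite the index (y of pointer in the frame of index_mark between -0.004 and 0.004 m and distance between crank_mouth and shaft_seat above 0.05 m), for 0.1 s.
At the end, for the whole second after the job is handed in: The pointer is within 4 mm of the index along the track; the crank stands upright on its hub (tilt under 0.1 rad) with the whole hub inside the tray on its floor, released and at rest (y of pointer in the frame of index_mark between -0.004 and 0.004 m and x of crank_mouth in the frame of tray_in between -0.052 and 0.052 m and y of crank_mouth in the frame of tray_in between -0.062 and 0.062 m and z of crank_mouth in the frame of tray_in below 0.005 m and angle between crank_mouth's own z axis and vertical below 0.1 rad and linear speed of crank below 0.02 m/s); the robot touches nothing.
It fails at once if the chin rest is moved while the crank is off the shaft (distance between crank_mouth and shaft_seat above 0.04 m and (velocity of joint carriage above 0.02 m/s or velocity of joint carriage below -0.02 m/s)).
It fails at once if the robot pushes the chin-rest carriage itself (contact force between any of the arm, the fingers and carriage above 4 N).
It fails at once if the crank is dropped into the tray (falls out of the gripper at over 0.4 m/s, about 8 mm) (horizontal distance between crank_mouth and tray_in below 0.12 m and contact force between the fingers and crank below 0.1 N and linear speed of crank above 0.4 m/s).
It fails at once if another thing on the desk is knocked over or pushed more than 30 mm (distance of any of drops, jar, occluder, penlight, cup, trial_lens, lens_case from where it was at the start of the episode above 0.03 m or angle between any of drops, jar, cup's own z axis and vertical above 0.6 rad).
It also fails if it takes over 72 s, if anything falls off the work surface, if the arm or the gripper's body presses on something with over 40 N, if the wrist force passes 120 N, or if a joint passes its speed limit or range.

## Robot

A 6-joint arm with a two-finger parallel gripper is mounted at the origin on the work surface. World frame = base frame: x ahead of the robot, y to its left, z up, the work surface at z = 0. Lengths are in m, angles in degrees, forces in N, time in s.
With the tool pointing down it reaches from about 0.3 to 0.85 m from the base axis. Payload 5.4 kg.
Tool frame: the origin (TCP) lies between the finger pads; the fingertips stand 11 mm ahead of it and the grasp point (between the pads) lies 8 mm behind it; z points along the fingers, y is the direction in which the jaws open and shut (so a half turn about z gives the same grasp; the last joint's range is limited). The gripper opens to 85 mm and grips with 20 to 120 N. Pads are 22 mm wide; open, the fingers measure 114 mm over their backs; the gripper's body (76 mm by 85 mm) begins 54 mm behind the grasp point. The pads swing forward as they close: fully open they stand 13 mm farther back than shut.
Start: joints at [-82.282, 9.076, 91.501, -0, 79.423, -12.038], TCP at [0.194, -0.541, 0.242] pointing down, gripper open.
Joint ranges: [-166.64, 166.64], [-54.1, 131.32], [10.49, 154.53], [-73.88, 253.88], [9.74, 151.15], [-171.62, 171.62]. Speed limits (degrees/s): [147.25, 147.25, 180, 180, 180, 180].

## Interface

Orientations are given as [roll, pitch, yaw] about the fixed x, y, z axes, in that order (R = Rz(yaw) Ry(pitch) Rx(roll)).
In Python, from station import env, snapshot, calibration gives the robot as it stands. The module is installed in compiled form; this text tells all that it offers.
- The arm moves only by the tool jog_arm, never from a script. Its argument "deltas" is a list of rows, each a list of 3 entries, a list of its own where there are three numbers: the gripper command: -1 is shut, 1 is fully open, values between are in proportion, then the shift along the world's x, y, z in m, then the turn about the world's z in rad. A call has 1 to 5 rows; each row is the pose to reach, as a shift and turn from the pose measured when the call began; what a row does not reach only later rows make up. A row lasts 1/10 s, in which the tool goes at most 50 mm and 8.59 degrees, less where a joint would pass 70% of its speed; a pose out of reach is approached as far as the arm can. A call with a gripper value outside its range is refused whole. The fingers move at their own pace and stop on an object; "newtons" is the grip in N (left out, the last holds). Time passes only in rows, so rows that repeat a pose let the fingers close. It gives the time, the measured TCP pose, the force and the opening at its end, in the units of the state.
- env.sense(): the state, without advancing time (a new reading comes with each control period).
- snapshot(name): name is "side" or "top" or "wrist"; returns (picture, depth): 420x560x3 uint8, red, green, blue; 420x560 float32, m along the optical axis (not along the pixel's ray), 0 where there is no reading.
- calibration(name): a dict with "mtx" (3x3 intrinsics, pixels), "eye" and "orientation" of the camera in the world; the wrist camera has in their place "mount" (4x4, takes a point from camera to tool coordinates, whose origin is the TCP and whose axes are the flange's). Camera axes: x right, y up, looking along -z (the intrinsics and any distortion apply to the point x, -y, -z); pixel columns grow to the right and rows downward; lengths in m; the calibration is good to about 2 mm. The wrist camera is an equidistant fisheye: a pixel r from the principal point sees the ray r / f radians off the axis. A picture is of the moment at which its call begins: read the wrist's pose just before it. calibration takes no time and is no camera call.
- env.close_job(): hands the job in, once; it reports no verdict.
The state is a dict: "time": time; "joints": joint angles; "joint_velocities": joint speeds; "joint_torque": joint torques, N m; "tool_pos": TCP position; "tcp_rot": TCP orientation; "contact_force": force on the tool from outside, world axes, zero at the start; "wrist_torque": the same for the moment, N m; "finger_gap": finger opening in m.
Only numpy, scipy, OpenCV 4.12 (cv2) and the standard library are available. Lean on these libraries where they do the work, as an engineer would, in place of code of your own. Each camera call takes 0.05 s, during which the arm holds its last target.

## Working session

There is one attempt and no reset: what is moved stays moved. The work goes in short steps, Python scripts to look and compute and a tool call to move; the robot and the scene stay as the last step left them, time stands still between calls to the robot, and variables do not carry over. Pictures are saved under pics/ and viewed, and the job is handed in when it is done.

Besides the shell and the picture viewer there is one more tool, called after "Emit:" by a JSON object that holds its "name" and its "arguments". jog_arm: Moves the arm, as the interface text tells. Its arguments: {"type":"object","properties":{"deltas":{"type":"array","items":{"type":"array"}},"newtons":{"type":"number"}},"required":["deltas"]}

```bash
mkdir -p pics
python3 - <<'E'
from station import env, snapshot, calibration
import cv2
print(env.sense())
for n in("top","side"):
    p,d=snapshot(n); cv2.imwrite(f"pics/{n}0.png",p[:,:,::-1]); import numpy as np; np.savez(f"{n}0.npz",p=p,d=d)
    print(calibration(n))
print(calibration("wrist"))
E
```

```text
{'time': 0.0, 'joints': array([-8.22816877e+01,  9.11429020e+00,  9.15712923e+01,  8.29192972e-04,
        7.94233613e+01, -1.20384457e+01]), 'joint_velocities': array([ 0.08600246, -0.03279615,  0.0239534 ,  0.00967039,  0.07536909,
       -0.03975604]), 'joint_torque': array([ 5.57323438e-04, -3.95993543e+01, -3.31435740e+01, -9.71635154e-05,
        8.56857427e-03, -2.65287227e-06]), 'tool_pos': array([ 0.19426554, -0.54057931,  0.2413085 ]), 'tcp_rot': array([-1.79893622e+02, -2.35190618e-02,  1.97565831e+01]), 'contact_force': array([ 0.65218686, -0.24382909, -0.51833637]), 'wrist_torque': array([-0.02711463, -0.02625625,  0.01852384]), 'finger_gap': 0.08533066377769453}
{'mtx': array([[508.20833913,   0.        , 277.60954354],
       [  0.        , 508.20833913, 210.27180203],
       [  0.        ,   0.        ,   1.        ]]), 'eye': array([ 0.45534855, -0.01880454,  1.25150568]), 'orientation': array([  4.36559689,   0.92622558, -88.58607402])}
{'mtx': array([[508.63045812,   0.        , 280.44792431],
       [  0.        , 508.63045812, 208.4688688 ],
       [  0.        ,   0.        ,   1.        ]]), 'eye': array([0.44571734, 0.93557194, 0.86113853]), 'orientation': array([  50.6621938 ,    1.36612643, -176.61134316])}
{'mtx': array([[325.1922621 ,   0.        , 275.00809883],
       [  0.        , 325.1922621 , 212.86853847],
       [  0.        ,   0.        ,   1.        ]]), 'mount': array([[ 1.00763826e-03,  9.59833155e-01,  2.80569597e-01,
         7.08920903e-02],
       [ 9.99999452e-01, -1.04668429e-03, -1.06762328e-05,
         1.08193893e-04],
       [ 2.83420386e-04,  2.80569454e-01, -9.59833684e-01,
        -1.32074116e-01],
       [ 0.00000000e+00,  0.00000000e+00,  0.00000000e+00,
         1.00000000e+00]])}
```

View pics/top0.png

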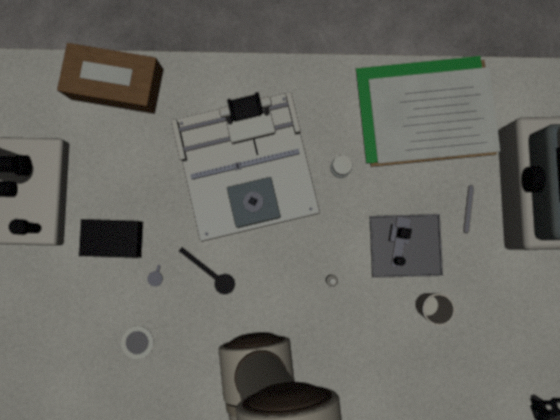

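View pics/side0.png

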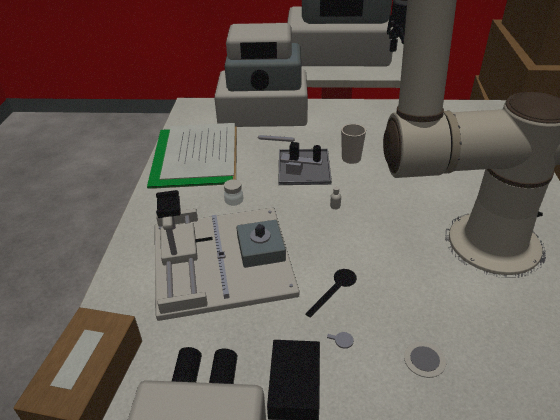

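```bash
cat > h.py <<'E'
import numpy as np, cv2
from scipy.spatial.transform import Rotation as R
from station import env, snapshot, calibration
def cam(n):
    c=calibration(n); return c['mtx'],np.array(c['eye']),R.from_euler('xyz',c['orientation'],degrees=True).as_matrix()
def px2w_depth(n,u,v,d):
    K,e,Rm=cam(n); c=np.stack([(u-K[0,2])/K[0,0]*d,-(v-K[1,2])/K[1,1]*d,-d*np.ones_like(d)],-1)
    return c@Rm.T+e
def px2w_z(n,u,v,z):
    K,e,Rm=cam(n); r=Rm@np.array([(u-K[0,2])/K[0,0],-(v-K[1,2])/K[1,1],-1]); return e+r*(z-e[2])/r[2]
def w2px(n,p):
    K,e,Rm=cam(n); c=Rm.T@(np.array(p)-e); return np.array([K[0,2]+K[0,0]*c[0]/-c[2],K[1,2]-K[1,1]*c[1]/-c[2]])
def cloud(n,d):
    vv,uu=np.mgrid[:d.shape[0],:d.shape[1]]
    return px2w_depth(n,uu,vv,d)
# wrist fisheye
def wrist_T():
    s=env.sense(); T=np.eye(4); T[:3,:3]=R.from_euler('xyz',s['tcp_rot'],degrees=True).as_matrix(); T[:3,3]=s['tool_pos']
    return T@np.array(calibration('wrist')['mount'])
def wray(T,u,v):
    K=calibration('wrist')['mtx']; x=(u-K[0,2])/K[0,0]; y=(v-K[1,2])/K[0,0]; th=np.hypot(x,y)+1e-12; 
    c=np.stack([np.sin(th)*x/th,-np.sin(th)*y/th,-np.cos(th)],-1); return c@T[:3,:3].T
def wpx2w_z(T,u,v,z):
    r=wray(T,np.asarray(u,float),np.asarray(v,float)); return T[:3,3]+r*((z-T[2,3])/r[...,2])[...,None]
def w2wpx(T,p):
    K=calibration('wrist')['mtx']; c=(np.asarray(p)-T[:3,3])@T[:3,:3]; h=np.hypot(c[0],c[1])+1e-12; th=np.arctan2(h,-c[2])
    return np.array([K[0,2]+K[0,0]*th*c[0]/h,K[1,2]-K[0,0]*th*c[1]/h])
def wcloud(T,d):
    vv,uu=np.mgrid[:d.shape[0],:d.shape[1]].astype(float); r=wray(T,uu,vv); ax=-T[:3,2]
    return T[:3,3]+r*(d/np.maximum(r@ax,1e-3))[...,None]
def crop(p,u0,u1,v0,v1,s,name,gain=1.5):
    im=cv2.resize(p[v0:v1,u0:u1],None,fx=s,fy=s,interpolation=cv2.INTER_CUBIC); cv2.imwrite(name,np.clip(im*gain,0,255).astype(np.uint8)[:,:,::-1])
E
python3 - <<'E'
from h import *
z=np.load('top0.npz');p,d=z['p'],z['d']
crop(p,165,325,85,245,4,'pics/t_track.png',1.8); crop(p,360,450,205,285,7,'pics/t_tray.png',1.8)
C=cloud('top',d)
print(C[280:285,60:65].reshape(-1,3).mean(0))
# heights print
for n,(u,v) in dict(shaft=(253,201),house=(235,195),boss=(404,233),knob=(399,261),desk=(330,300),tray=(380,265)).items():
    print(n,C[v,u].round(4))
E
```

```text
[3.61026753e-01 5.29634069e-01 4.68775495e-04]
shaft [0.5634 0.0591 0.0918]
house [0.5795 0.104  0.0612]
boss [ 0.4982 -0.2853  0.0959]
knob [ 0.4347 -0.2755  0.0912]
desk [ 0.3341 -0.1294 -0.0037]
tray [ 0.4225 -0.2477  0.01  ]
```

View pics/t_track.png

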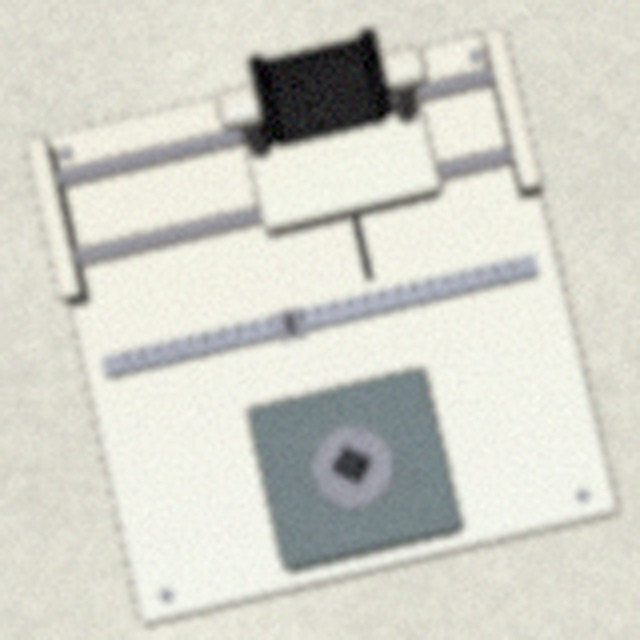

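View pics/t_tray.png

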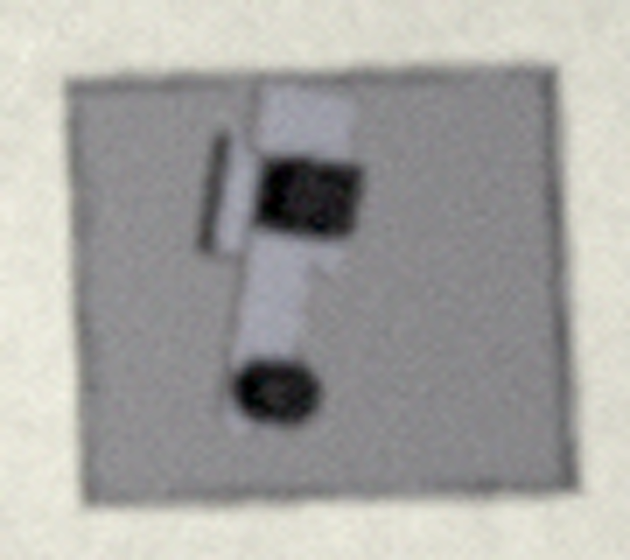

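Emit:
{"name": "jog_arm", "arguments": {"deltas": [[1,[0.02,0.016,0],-0.08],[1,[0.05,0.042,0],-0.18],[1,[0.085,0.072,0],-0.3],[1,[0.12,0.102,0],-0.4],[1,[0.155,0.132,0],-0.485]]}}

```text
time: 0.6
tool_pos: [0.3502, -0.4071, 0.241]
tcp_rot: [-179.9, -0.0, -8.3]
contact_force: [1.1, -0.3, 0.4]
finger_gap: 0.0853
```

Emit:
{"name": "jog_arm", "arguments": {"deltas": [[1,[0.035,0.03,0],0],[1,[0.07,0.06,0],0],[1,[0.105,0.09,0],0],[1,[0.13,0.11,0],0],[1,[0.14,0.12,0],0]]}}

```text
time: 1.1
tool_pos: [0.4918, -0.2848, 0.2404]
tcp_rot: [-179.8, 0.0, -8.1]
contact_force: [0.5, -0.2, -0.2]
finger_gap: 0.0853
```

Run:
```python
from h import *
T=wrist_T(); s=env.sense(); print(s['time'],s['tool_pos'],s['tcp_rot'],s['joints'],s['joint_velocities'])
p,d=snapshot('wrist'); np.savez('w1.npz',p=p,d=d,T=T); crop(p,0,560,0,420,1.4,'pics/w1.png',1.6)
```

```text
1.1 [ 0.49176746 -0.28478483  0.24043516] [-1.79813083e+02  2.36304499e-02 -8.10771638e+00] [-42.33052845   8.23417332  92.65360279   0.14379345  79.2369209
  55.75021956] [11.91117093  4.46434524 -4.86976846 -1.5641638   0.69043319 13.09361424]
```

View pics/w1.png

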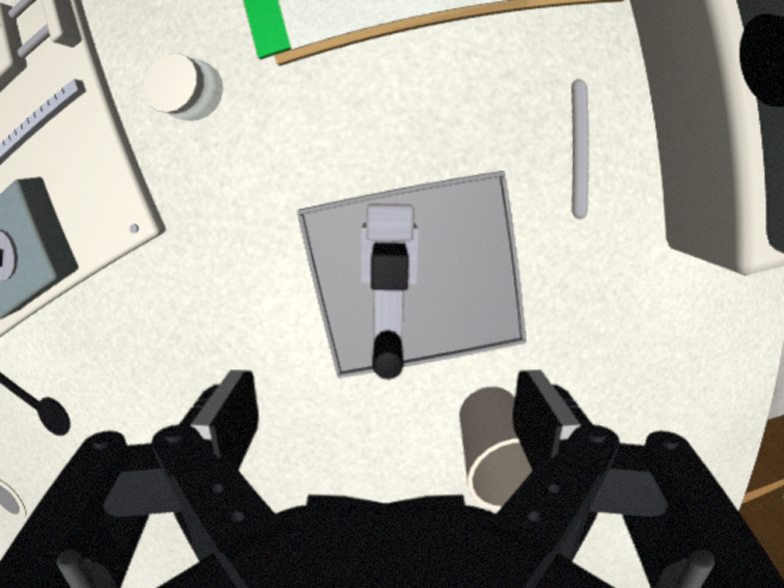

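Run:
```python
from h import *
z=np.load('w1.npz');p,d,T=z['p'],z['d'],z['T']
C=wcloud(T,d); 
def box(m,n):
    P=C[m]; 
    (c,w,a)=cv2.minAreaRect(P[:,:2].astype(np.float32)*1000); print(n,len(P),'med z',np.median(P[:,2]).round(4),'rect',np.round(c,1),np.round(w,1),round(a,1),'mean',P.mean(0).round(4)); return P
reg=np.zeros(d.shape,bool); reg[130:280,200:380]=1
print(d[191,278],C[191,278],C[260,277],C[150,278])
zz=C[...,2]
print(np.histogram(zz[reg],bins=np.arange(-.01,.12,.005)))
top=reg&(zz>.085); n,l,st,ce=cv2.connectedComponentsWithStats(top.astype(np.uint8))
for i in range(1,n):
    if st[i,4]>40: box(l==i,'top%d %s'%(i,ce[i]))
# colour-based top face of boss
dark=(p.max(2)<50)
ys,xs=np.where(dark&reg); print(xs.min(),xs.max(),ys.min(),ys.max())
```

```text
0.28422 [ 0.5008569  -0.28852865  0.09432303] [ 0.43554834 -0.27853363  0.09416622] [ 0.53241429 -0.29320388  0.04994318]
(array([    0,  1797, 15946,  3825,  1630,     3,     2,     4,     3,
         472,    60,   931,   594,    49,    53,    55,    59,    65,
          49,    63,   940,   121,     0,     0,     0]), array([-0.01 , -0.005,  0.   ,  0.005,  0.01 ,  0.015,  0.02 ,  0.025,
        0.03 ,  0.035,  0.04 ,  0.045,  0.05 ,  0.055,  0.06 ,  0.065,
        0.07 ,  0.075,  0.08 ,  0.085,  0.09 ,  0.095,  0.1  ,  0.105,
        0.11 ,  0.115]))
top33 [277.73452545 192.60110041] 727 med z 0.0943 rect [ 524.3 -292.1] [23.  75.6] 81.4 mean [ 0.4998 -0.2882  0.096 ]
top83 [276.55940594 259.18811881] 404 med z 0.0932 rect [ 492.6 -287.1] [ 20.1 139.7] 81.0 mean [ 0.4363 -0.2782  0.0939]
top97 [374.23952096 271.86227545] 167 med z 0.2497 rect [ 492.6 -328.3] [3.4 9.7] 64.1 mean [ 0.4941 -0.3289  0.2499]
243 379 139 279
```

Run:
```python
from h import *
z=np.load('w1.npz');p,d,T=z['p'],z['d'],z['T']
C=wcloud(T,d);zz=C[...,2]
for n,(u0,u1,v0,v1),(a,b) in (('boss',(255,300,165,215),(.0915,.097)),('knob',(255,300,235,280),(.09,.097)),('arm',(255,300,205,240),(.04,.05))):
    m=np.zeros(d.shape,bool); m[v0:v1,u0:u1]=1; m&=(zz>a)&(zz<b); P=C[m]
    r=cv2.minAreaRect(P[:,:2].astype(np.float32)*1000); print(n,len(P),r,P.mean(0).round(4),P[:,:2].min(0).round(4),P[:,:2].max(0).round(4))
# tray floor
m=(zz>0)&(zz<.008)&(p.max(2)<140)&(np.abs(C[...,0]-.49)<.09)&(np.abs(C[...,1]+.3)<.1); P=C[m]; print(cv2.minAreaRect(P[:,:2].astype(np.float32)*1000),P[:,2].mean())
```

```text
boss 698 ((498.6154479980469, -288.1939697265625), (23.05793571472168, 23.581298828125), 81.08728790283203) [ 0.499  -0.2881  0.0943] [ 0.4854 -0.3009] [ 0.5115 -0.2754]
knob 357 ((434.4026184082031, -277.9583435058594), (20.290111541748047, 19.915740966796875), 42.096370697021484) [ 0.4348 -0.278   0.0932] [ 0.4236 -0.288 ] [ 0.4444 -0.268 ]
arm 607 ((455.81536865234375, -281.9052734375), (21.411514282226562, 37.42986297607422), 79.00288391113281) [ 0.4578 -0.282   0.0464] [ 0.4368 -0.2952] [ 0.4749 -0.2683]
((471.71197509765625, -308.17236328125), (148.25099182128906, 176.60690307617188), 3.207991361618042) 0.0045372008420517486
```

Run:
```python
from h import *
s=env.sense(); print(s['time'],s['tool_pos'],s['tcp_rot'],s['joint_velocities'])
```

```text
1.15 [ 0.492035   -0.28430524  0.2404445 ] [-1.79779182e+02  9.03586821e-03 -8.09227648e+00] [-3.48653738e+00 -9.60334026e-01  1.04344551e+00 -1.32119117e+00
  2.60704914e-03 -3.33279080e+00]
```

Emit:
{"name": "jog_arm", "arguments": {"deltas": [[1,[0.004,-0.002,-0.03],-0.008],[1,[0.007,-0.004,-0.06],-0.015],[1,[0.007,-0.004,-0.07],-0.015],[1,[0.007,-0.004,-0.07],-0.015]]}}

```text
time: 1.55
tool_pos: [0.4973, -0.2882, 0.1685]
tcp_rot: [-179.7, 0.2, -9.0]
contact_force: [0.7, -0.3, 0.2]
finger_gap: 0.0855
```

```bash
cat > look.py <<'E'
from h import *
import sys
T=wrist_T(); s=env.sense(); print(s['time'],s['tool_pos'],s['tcp_rot'],s['contact_force'],np.abs(s['joint_velocities']).max())
p,d=snapshot('wrist'); np.savez(sys.argv[1]+'.npz',p=p,d=d,T=T); crop(p,0,560,0,420,1.4,'pics/%s.png'%sys.argv[1],1.6)
E
python3 look.py w2
python3 - <<'E'
from h import *
z=np.load('w2.npz');p,d,T=z['p'],z['d'],z['T']
C=wcloud(T,d);zz=C[...,2]
for n,c,(a,b) in (('boss',(.4987,-.2882),(.0915,.097)),('knob',(.4345,-.278),(.09,.097))):
    m=(np.hypot(C[...,0]-c[0],C[...,1]-c[1])<.025)&(zz>a)&(zz<b); P=C[m]
    print(n,len(P),cv2.minAreaRect(P[:,:2].astype(np.float32)*1000),P.mean(0).round(4))
E
```

```text
1.55 [ 0.49727091 -0.28817055  0.16851255] [-179.65037101    0.2321337    -9.01472921] [ 0.66262367 -0.26252509  0.22817924] 2.754914057848389
boss 1185 ((498.3164367675781, -288.0628967285156), (23.33494758605957, 24.075111389160156), 81.44268798828125) [ 0.4989 -0.2882  0.0943]
knob 547 ((434.2851257324219, -277.9197082519531), (20.807710647583008, 20.723031997680664), 50.60969924926758) [ 0.4351 -0.2782  0.0932]
```

View pics/w2.png

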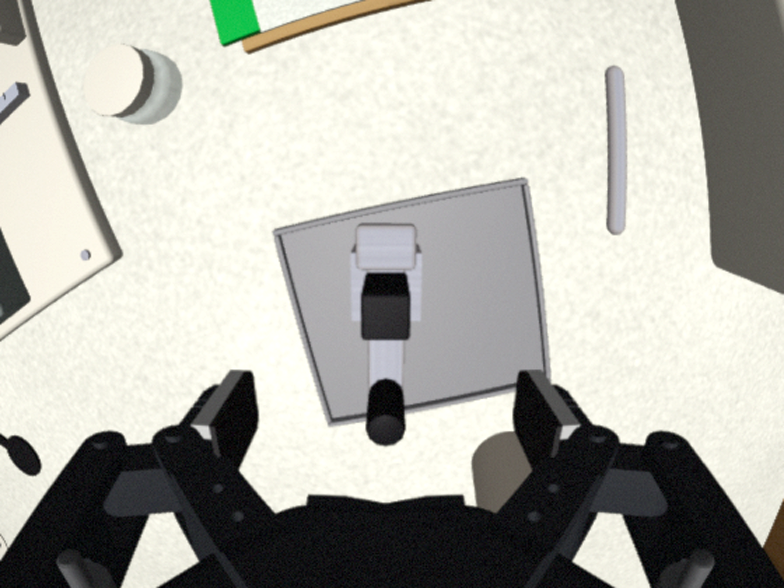

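Run:
```python
from h import *
z=np.load('top0.npz');C=cloud('top',z['d']);zz=C[...,2]
m=(zz>.085)&(zz<.115)&(abs(C[...,0]-.35)<.08)&(abs(C[...,1]+.35)<.1); P=C[m]; print(len(P),P.min(0),P.max(0),P.mean(0))
# tray
p=z['p'];m=np.zeros(zz.shape,bool);m[205:285,360:450]=1
m&=(p.max(2)<100)&(zz<.02); ys,xs=np.where(m); P=C[m]; r=cv2.minAreaRect(np.stack([xs,ys],1).astype(np.float32)); print(r, px2w_z('top',*r[0],.010))
```

```text
313 [ 0.2950408  -0.39658178  0.0850497 ] [ 0.42839982 -0.27170946  0.1066228 ] [ 0.33342948 -0.36084075  0.09684485]
((405.5889587402344, 245.43667602539062), (62.577335357666016, 72.02754211425781), 88.26429748535156) [ 0.47131087 -0.30915094  0.01      ]
```

Emit:
{"name": "jog_arm", "arguments": {"deltas": [[0.4,[0.001,0,-0.04],0.003],[0.4,[0.0013,0,-0.075],0.003],[0.2,[0.0013,0,-0.095],0.003],[0.1,[0.0013,0,-0.102],0.003],[0.1,[0.0013,0,-0.102],0.003]]}}

```text
time: 2.1
tool_pos: [0.4997, -0.2895, 0.0692]
tcp_rot: [-179.8, 0.0, -8.9]
contact_force: [-0.2, 0.4, 0.8]
finger_gap: 0.0471
```

Emit:
{"name": "jog_arm", "arguments": {"deltas": [[-1,[0,0,0],0],[-1,[0,0,0],0],[-1,[0,0,0],0],[-1,[0,0,0],0],[-1,[0,0,0],0]], "newtons": 60}}

```text
time: 2.6
tool_pos: [0.5012, -0.2907, 0.0717]
tcp_rot: [-179.9, -0.2, -8.8]
contact_force: [1.1, 1.1, 6.6]
finger_gap: 0.023
```

```bash
python3 look.py w3
```

```text
2.6 [ 0.50117482 -0.29074771  0.07169168] [-1.79933939e+02 -1.79476535e-01 -8.84084378e+00] [1.08350568 1.11003081 6.56701764] 0.14832330462649465
```

View pics/w3.png

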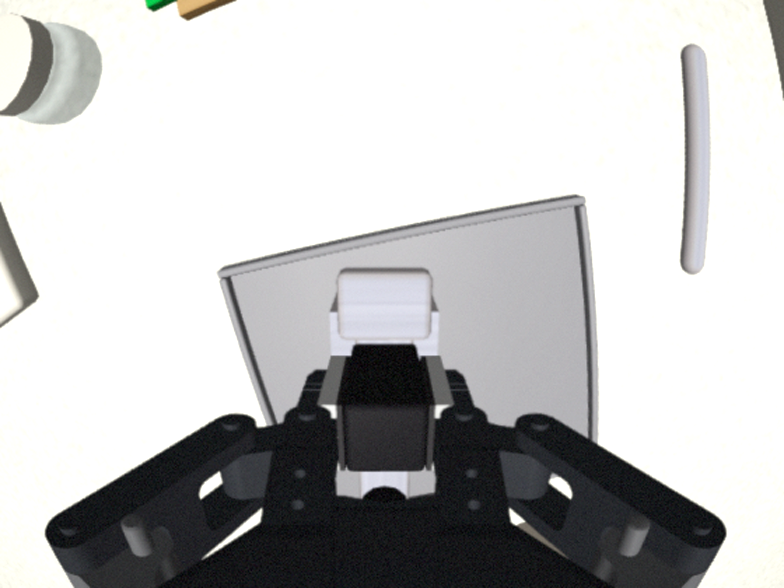

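Emit:
{"name": "jog_arm", "arguments": {"deltas": [[-1,[0,0,0.02],0],[-1,[0,0,0.05],0],[-1,[0,0,0.09],0],[-1,[0,0,0.125],0],[-1,[0,0,0.14],0]], "newtons": 80}}

```text
time: 3.15
tool_pos: [0.5023, -0.2917, 0.2154]
tcp_rot: [179.9, -0.4, -8.8]
contact_force: [1.0, -1.1, -4.1]
finger_gap: 0.0228
```

Emit:
{"name": "jog_arm", "arguments": {"deltas": [[-1,[-0.01,0.03,0],0],[-1,[-0.02,0.07,0],0],[-1,[-0.03,0.11,0],0],[-1,[-0.04,0.15,0],0],[-1,[-0.05,0.19,0],0]]}}

```text
time: 3.65
tool_pos: [0.4507, -0.0998, 0.2137]
tcp_rot: [179.9, -0.3, -8.9]
contact_force: [0.8, 1.2, -4.7]
finger_gap: 0.0227
```

Emit:
{"name": "jog_arm", "arguments": {"deltas": [[-1,[0,0.045,0],0],[-1,[0,0.09,0],0],[-1,[0,0.125,0],0],[-1,[0,0.145,0],0],[-1,[0,0.145,0],0]]}}

```text
time: 4.15
tool_pos: [0.4494, 0.0477, 0.2121]
tcp_rot: [180.0, -0.1, -8.6]
contact_force: [0.3, -0.6, -4.3]
finger_gap: 0.0227
```

```bash
python3 look.py w4
```

```text
4.15 [0.44936667 0.04768517 0.2121412 ] [ 1.79996346e+02 -1.26481031e-01 -8.64959559e+00] [ 0.26820284 -0.61983749 -4.30474203] 3.245084475483453
```

View pics/w4.png

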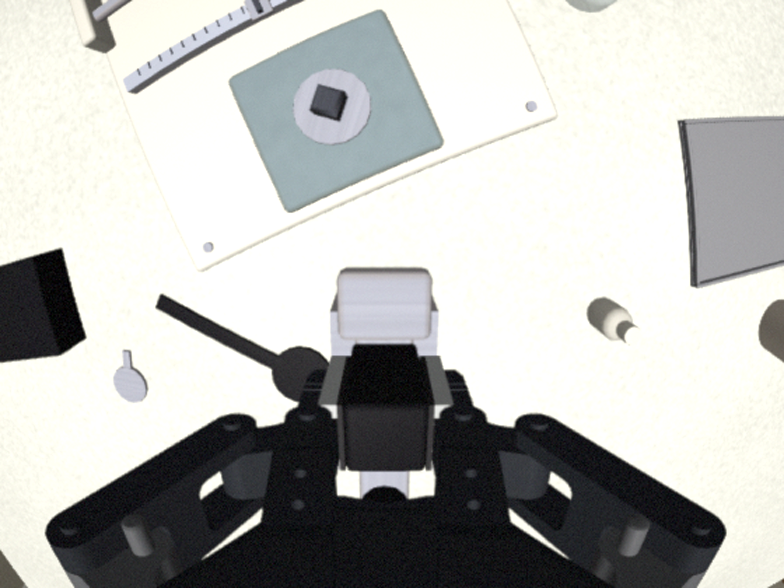

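Run:
```python
from h import *
z=np.load('w4.npz');p,d,T=z['p'],z['d'],z['T']
C=wcloud(T,d);zz=C[...,2]
crop(p,195,280,35,115,7,'pics/w4c.png',1.3)
m0=np.zeros(d.shape,bool); m0[40:110,200:275]=1
for n,(a,b) in (('top',(.091,.098)),('collar',(.0635,.069)),('house',(.055,.0625))):
    m=m0&(zz>a)&(zz<b); 
    if n=='house': m=(zz>a)&(zz<b)&(abs(C[...,0]-.56)<.08)&(abs(C[...,1]-.06)<.09)
    P=C[m]; print(n,len(P),cv2.minAreaRect(P[:,:2].astype(np.float32)*1000),cv2.minEnclosingCircle(P[:,:2].astype(np.float32)*1000),P.mean(0))
print(np.histogram(zz[m0],bins=np.arange(.03,.11,.004)))
# rectified ortho at z=.094 and .066
for zz0 in (.094,.088,.066):
    g=np.mgrid[0:400,0:400]; X=.6-.0002*g[0]; Y=.1-.0002*g[1]
    K=calibration('wrist')['mtx']; c=(np.stack([X,Y,zz0+0*X],-1)-T[:3,3])@T[:3,:3]; h=np.hypot(c[...,0],c[...,1]);th=np.arctan2(h,-c[...,2])
    u=K[0,2]+K[0,0]*th*c[...,0]/h; v=K[1,2]-K[0,0]*th*c[...,1]/h
    cv2.imwrite('pics/ortho_%d.png'%(zz0*1000),np.clip(1.5*cv2.remap(p,u.astype(np.float32),v.astype(np.float32),cv2.INTER_CUBIC).astype(float),0,255)[:,:,::-1])
```

```text
top 304 ((563.1542358398438, 62.867431640625), (14.297141075134277, 15.015825271606445), 65.11719512939453) ((563.2576293945312, 62.42181396484375), 9.414362907409668) [0.56300116 0.06247365 0.09389376]
collar 1848 ((563.7686157226562, 62.759033203125), (46.19453048706055, 46.8724365234375), 81.04108428955078) ((563.7933349609375, 63.145774841308594), 24.11650276184082) [0.56247717 0.06242218 0.06642149]
house 10996 ((563.5593872070312, 62.92506408691406), (100.62299346923828, 110.48847961425781), 15.064254760742188) ((563.3453979492188, 62.381587982177734), 71.67920684814453) [0.56181551 0.06165035 0.06027962]
(array([   0,    0,    0,    0,    0,    0,    0, 2833,  582, 1328,   12,
         14,   21,   28,   62,  171,  177,    0,    0]), array([0.03 , 0.034, 0.038, 0.042, 0.046, 0.05 , 0.054, 0.058, 0.062,
       0.066, 0.07 , 0.074, 0.078, 0.082, 0.086, 0.09 , 0.094, 0.098,
       0.102, 0.106]))[ WARN:0@0.690] global loadsave.cpp:1063 imwrite_ Unsupported depth image for selected encoder is fallbacked to CV_8U.
```

View pics/ortho_94.png

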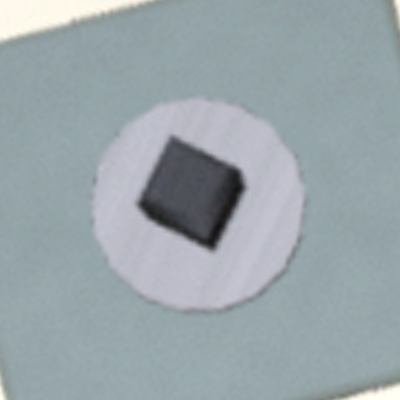

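View pics/w4c.png

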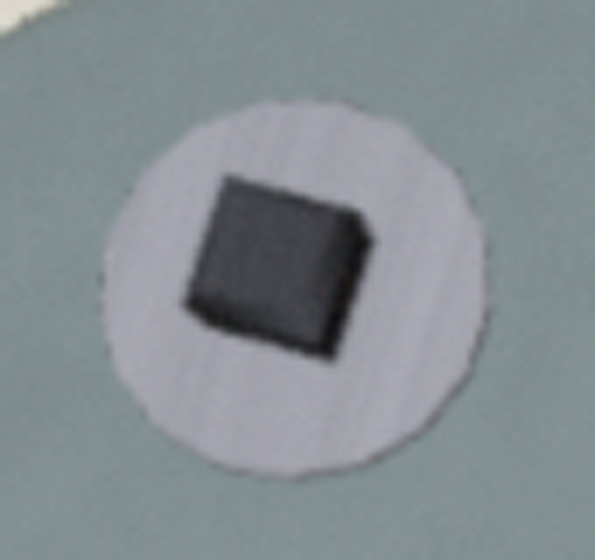

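Run:
```python
from h import *
from scipy.optimize import minimize
z=np.load('w4.npz');p,d,T=z['p'],z['d'],z['T']
S=8;u0,v0=205,45
im=cv2.resize(p[v0:105,u0:265].max(2),None,fx=S,fy=S,interpolation=cv2.INTER_CUBIC)
ref=p[v0:105,u0:265].max(2); print(np.percentile(ref,[1,5,50,95]))
collar=ref[30,5:12]; 
mask=(im<85).astype(np.uint8)
n,l,st,ce=cv2.connectedComponentsWithStats(mask); i=1+np.argmax(st[1:,4]); mask=(l==i).astype(np.uint8); print(st[i])
def render(q):
    x,y,a=q; c,s=np.cos(a),np.sin(a); pts=[]
    for h,zz in ((8,.066),(8,.088),(5.5,.094)):
        for sx,sy in ((1,1),(1,-1),(-1,-1),(-1,1)):
            X=x+(c*sx-s*sy)*h/1000; Y=y+(s*sx+c*sy)*h/1000; pts.append(w2wpx(T,[X,Y,zz]))
    P=(np.array(pts)-[u0,v0]+.5)*S-.5
    m=np.zeros_like(mask); cv2.fillConvexPoly(m,cv2.convexHull(P.astype(np.float32)).reshape(-1,2).round().astype(int),1); return m
def cost(q): 
    m=render([q[0]/1000,q[1]/1000,np.radians(q[2])]); return (m!=mask).sum()/mask.sum()
best=min((minimize(cost,[563.5,62.8,a],method='Nelder-Mead',options=dict(initial_simplex=[[563.5,62.8,a],[565,62.8,a],[563.5,64.5,a],[563.5,62.8,a+6]])) for a in (-45,-35,-28,-20,-5)),key=lambda r:r.fun); print(best.x,best.fun)
for a in range(-50,0,5): print(a,cost([best.x[0],best.x[1],a]))
```

```text
[ 27.  52. 116. 136.]
[  130   123   217   210 31456]Traceback (most recent call last):
  File "<stdin>", line 19, in <module>
  File "<stdin>", line 19, in <genexpr>
    res = _minimize_neldermead(fun, x0, args, callback, bounds=bounds,
                               **options)
    fxr = func(xr)
    fx = function(np.copy(x), *(wrapper_args + args))
  File "<stdin>", line 18, in cost
  File "<stdin>", line 14, in render
  File "h.py", line 26, in w2wpx
    K=calibration('wrist')['mtx']; c=(np.asarray(p)-T[:3,3])@T[:3,:3]; h=np.hypot(c[0],c[1])+1e-12; th=np.arctan2(h,-c[2])
      ~~~~~~~~~~~^^^^^^^^^
ValueError: time passes only in moves, steps and waits
```

```bash
sed -i 's/^def cam/import functools\ncalibration=functools.lru_cache(None)(calibration)\ndef cam/' h.py
cat > fit.py <<'E'
from h import *
from scipy.optimize import minimize
z=np.load('w4.npz');p,d,T=z['p'],z['d'],z['T']
S=8;u0,v0=205,45
im=cv2.resize(p[v0:105,u0:265].max(2),None,fx=S,fy=S,interpolation=cv2.INTER_CUBIC)
mask=(im<85).astype(np.uint8)
n,l,st,ce=cv2.connectedComponentsWithStats(mask); i=1+np.argmax(st[1:,4]); mask=(l==i).astype(np.uint8)
def render(q):
    x,y,a=q; c,s=np.cos(a),np.sin(a); pts=[]
    for h,zz in ((8,.066),(8,.088),(5.5,.094)):
        for sx,sy in ((1,1),(1,-1),(-1,-1),(-1,1)):
            X=x+(c*sx-s*sy)*h/1000; Y=y+(s*sx+c*sy)*h/1000; pts.append(w2wpx(T,[X,Y,zz]))
    P=(np.array(pts)-[u0,v0]+.5)*S-.5
    m=np.zeros_like(mask); cv2.fillConvexPoly(m,cv2.convexHull(P.astype(np.float32)).reshape(-1,2).round().astype(int),1); return m
def cost(q): 
    m=render([q[0]/1000,q[1]/1000,np.radians(q[2])]); return (m!=mask).sum()/mask.sum()
best=min((minimize(cost,[563.5,62.8,a],method='Nelder-Mead',options=dict(initial_simplex=[[563.5,62.8,a],[565,62.8,a],[563.5,64.5,a],[563.5,62.8,a+6]])) for a in (-45,-35,-28,-20,-5)),key=lambda r:r.fun); print(best.x,best.fun)
for a in range(-50,0,5): print(a,cost([best.x[0],best.x[1],a]))
E
python3 fit.py
```

```text
[563.68733083  63.12946614 -26.20668425] 0.0378942014242116
-50 0.2581383519837233
-45 0.2165564598168871
-40 0.16817141403865718
-35 0.11237919633774161
-30 0.05957527975584944
-25 0.042185910478128176
-20 0.08987156663275686
-15 0.14302517802644965
-10 0.1936355544252289
-5 0.2343908952187182
```

Run:
```python
from h import *
M=np.array(calibration('wrist')['mount'])
for f in('w3','w4'):
    z=np.load(f+'.npz');p,d,T=z['p'],z['d'],z['T']
    C=wcloud(M,d)  # tool coords
    m=np.zeros(d.shape,bool); m[255:345,235:320]=1
    if f=='w3': print(np.histogram(C[m][:,2],bins=np.arange(-.08,.06,.005)))
    zt=C[...,2]
    b=m&(zt<-.01)&(zt>-.03)&(abs(C[...,1])<.011)&(abs(C[...,0])<.025); P=C[b]; print(f,len(P),P.mean(0),P.min(0),P.max(0))
    zc=np.median(P[:,2]); b&=abs(zt-zc)<.003; P=C[b]; print(zc,P.mean(0),P.min(0),P.max(0),cv2.minAreaRect(P[:,:2].astype(np.float32)*1000))
```

```text
(array([   0,    0,   31,   99,   80,   48,   53,   88,  126,  192,  681,
       3152,  528,  416,  437,  415,  389,  219,   35,    0,  161,  125,
          2,    0,    0,    0,    0,    0]), array([-8.0000000e-02, -7.5000000e-02, -7.0000000e-02, -6.5000000e-02,
       -6.0000000e-02, -5.5000000e-02, -5.0000000e-02, -4.5000000e-02,
       -4.0000000e-02, -3.5000000e-02, -3.0000000e-02, -2.5000000e-02,
       -2.0000000e-02, -1.5000000e-02, -1.0000000e-02, -5.0000000e-03,
        6.9388939e-17,  5.0000000e-03,  1.0000000e-02,  1.5000000e-02,
        2.0000000e-02,  2.5000000e-02,  3.0000000e-02,  3.5000000e-02,
        4.0000000e-02,  4.5000000e-02,  5.0000000e-02,  5.5000000e-02,
        6.0000000e-02]))
w3 3375 [ 1.67644847e-04  5.25124629e-06 -2.15546953e-02] [-0.01526468 -0.01099881 -0.02487642] [ 0.00948729  0.01098196 -0.01011102]
-0.02275413666474088 [-1.56547889e-03  5.89497685e-06 -2.28339066e-02] [-0.01526468 -0.01099881 -0.02487642] [ 0.00930227  0.01098196 -0.01978141] ((-2.988896369934082, 0.000965118408203125), (21.97365379333496, 24.569120407104492), 89.92800903320312)
w4 3387 [ 1.46303795e-04 -9.15235952e-06 -2.14789048e-02] [-0.01562701 -0.01099874 -0.02652062] [ 0.00974047  0.01098021 -0.01000404]
-0.022711192738227998 [-1.59096298e-03  7.51770233e-06 -2.27752185e-02] [-0.01562701 -0.01099874 -0.02486491] [ 0.00950362  0.01097138 -0.01971849] ((-3.0640316009521484, -0.01611328125), (21.96523666381836, 25.130809783935547), 89.96581268310547)
```

Emit:
{"name": "jog_arm", "arguments": {"deltas": [[-1,[0.03,0.004,0],-0.08],[-1,[0.07,0.008,0],-0.2],[-1,[0.105,0.012,-0.005],-0.31],[-1,[0.117,0.014,-0.015],-0.312],[-1,[0.117,0.014,-0.02],-0.312]]}}

```text
time: 4.7
tool_pos: [0.5672, 0.0589, 0.1903]
tcp_rot: [179.9, -0.0, -26.6]
contact_force: [-0.9, -0.2, -4.5]
finger_gap: 0.0232
```

```bash
python3 look.py w5; python3 -c "
from h import *
p,d=snapshot('side'); np.savez('s5.npz',p=p,d=d); crop(p,140,320,170,320,4,'pics/s5.png',1.8)"
```

```text
4.7 [0.56717761 0.05894039 0.19025503] [ 1.79852467e+02 -3.31642706e-02 -2.66479585e+01] [-0.91828173 -0.22585641 -4.48877918] 5.963054128140636
```

View pics/w5.png

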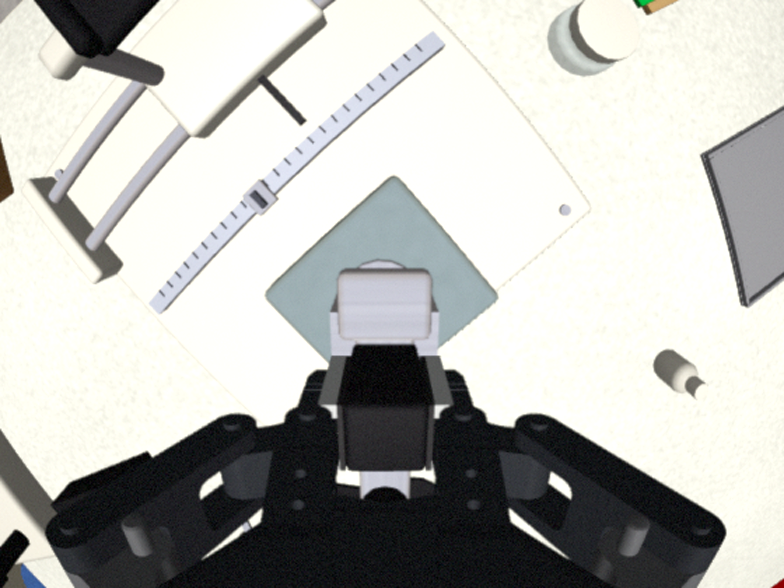

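View pics/s5.png

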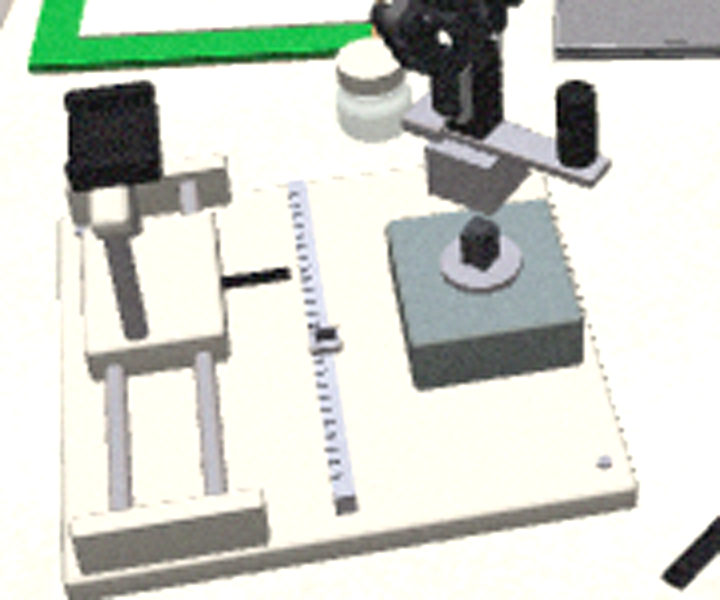

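Run:
```python
from h import *
s=env.sense(); print(s['time'],s['tool_pos'],s['tcp_rot'])
z=np.load('w5.npz');p,T=z['p'],z['T']
crop(p,100,320,20,230,3.5,'pics/w5c.png',1.1)
```

```text
4.8 [0.56504856 0.05933529 0.19013141] [ 1.79805908e+02  9.57533169e-02 -2.66282927e+01]
```

View pics/w5c.png

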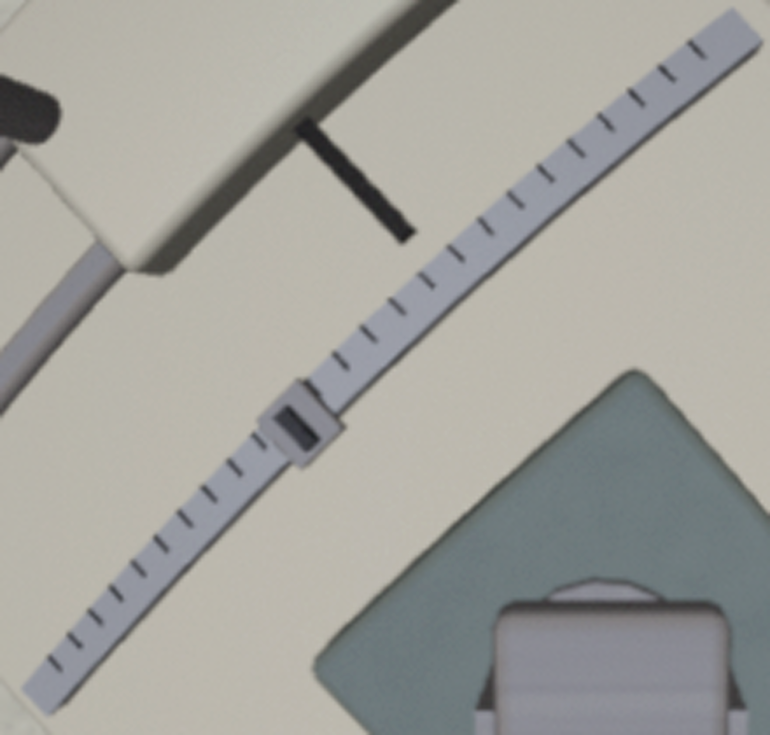

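Run:
```python
from h import *
z=np.load('w5.npz');p,d,T=z['p'],z['d'],z['T']; C=wcloud(T,d)
f=lambda a,b:(100+(a+.5)/3.5-.5,20+(b+.5)/3.5-.5)
tip=f(407,236); rf=f(284,408); rn=f(313,448); 
for n,q in dict(tip=tip,ridgefar=rf,ridgenear=rn).items():
    print(n,np.round(q,1),wpx2w_z(T,*q,.046).round(4),'depth pt',C[int(round(q[1])),int(round(q[0]))].round(4))
a=wpx2w_z(T,*f(735,10),.04)
b=wpx2w_z(T,*f(25,688),.04); v=b-a; v/=np.linalg.norm(v); print('track dir',np.degrees(np.arctan2(v[1],v[0])),'z?',C[int(f(700,50)[1]),int(f(700,50)[0])+2])
t=np.radians(105); yv=np.array([np.cos(t),np.sin(t),0]); print('y pointer',(wpx2w_z(T,*tip,.046)-wpx2w_z(T,*rf,.046))@yv,(wpx2w_z(T,*tip,.046)-wpx2w_z(T,*rf,.046))@v)
```

```text
tip [215.9  87.1] [0.6791 0.0577 0.046 ] depth pt [0.679  0.0574 0.0471]
ridgefar [180.8 136.2] [0.6566 0.1045 0.046 ] depth pt [0.6566 0.1041 0.0466]
ridgenear [189.1 147.6] [0.6442 0.1027 0.046 ] depth pt [0.6441 0.1041 0.0419]
track dir 104.82960231663093 z? [ 0.69163215 -0.02972794  0.03382518]
y pointer -0.051120256923356894 -0.05109133514035263
```

Emit:
{"name": "jog_arm", "arguments": {"deltas": [[-1,[0.0013,0.0024,-0.005],0],[-1,[0.0013,0.0024,-0.015],0],[-1,[0.0013,0.0024,-0.017],0]]}}

```text
time: 5.1
tool_pos: [0.565, 0.0617, 0.1716]
tcp_rot: [179.7, 0.2, -26.6]
contact_force: [0.1, 0.8, -5.3]
finger_gap: 0.0229
```

Emit:
{"name": "jog_arm", "arguments": {"deltas": [[-1,[0.001,0,-0.008],0],[-1,[0.001,0,-0.016],0],[-1,[0.001,0,-0.022],0],[-1,[0.001,0,-0.026],0]]}}

```text
time: 5.5
tool_pos: [0.5664, 0.0615, 0.1452]
tcp_rot: [179.8, 0.2, -26.6]
contact_force: [1.3, -0.6, -3.9]
finger_gap: 0.023
```

Emit:
{"name": "jog_arm", "arguments": {"deltas": [[-1,[0,0,-0.005],0],[-1,[0,0,-0.009],0],[-1,[0,0,-0.011],0],[-1,[0,0,-0.012],0],[-1,[0,0,-0.0125],0]]}}

```text
time: 6.0
tool_pos: [0.5666, 0.0615, 0.1337]
tcp_rot: [179.7, 0.2, -26.6]
contact_force: [-2.7, -0.7, 4.8]
finger_gap: 0.0228
```

```bash
python3 look.py w6; python3 -c "
from h import *
p,d=snapshot('side'); np.savez('s6.npz',p=p,d=d); crop(p,140,320,170,320,4,'pics/s6.png',1.8)"
```

```text
6.0 [0.56655672 0.06147925 0.13370511] [ 1.79743380e+02  1.55296041e-01 -2.66205568e+01] [-2.73926797 -0.74192659  4.7901105 ] 0.10281928967533123
```

View pics/s6.png

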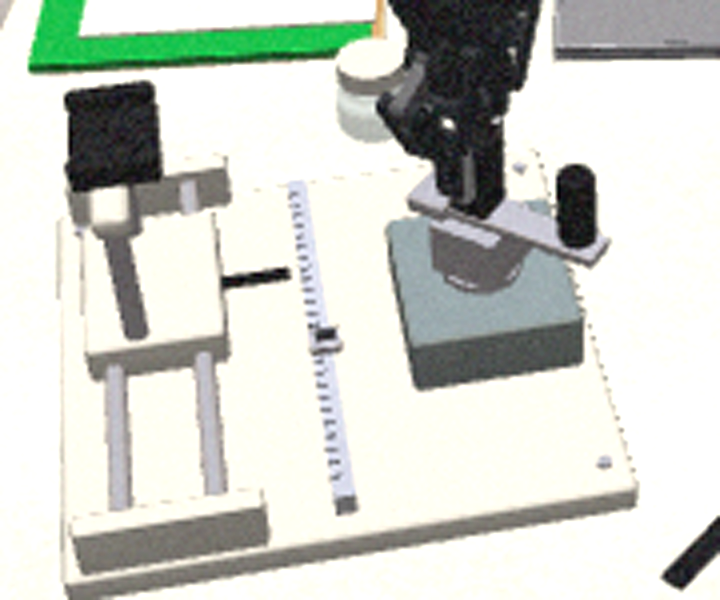

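```bash
cat > orb.py <<'E'
import sys
from h import *
s=env.sense(); S=np.array([.5639,.0628]); q=s['tool_pos']; y0=np.radians(s['tcp_rot'][2]); st=float(sys.argv[1])
print(s['time'],q.round(4),s['tcp_rot'].round(1),s['joints'].round(1),s['contact_force'].round(1),s['wrist_torque'].round(2))
for k in range(1,6):
    y=y0+st*k; t=S+.003*np.array([np.cos(y),np.sin(y)]); print([-1,[*(t-q[:2]).round(4).tolist(),-.001],round(st*k,3)])
E
python3 orb.py 0.14
```

```text
6.1 [0.5666 0.0615 0.1337] [ 1.797e+02  1.000e-01 -2.660e+01] [ -5.9  14.6  97.9  -0.2  67.7 110.8] [-3.1 -1.7  3.6] [-0.29  0.56  0.01]
[-1, [0.0002, 0.0004, -0.001], 0.14]
[-1, [0.0003, 0.0008, -0.001], 0.28]
[-1, [0.0003, 0.0012, -0.001], 0.42]
[-1, [0.0003, 0.0016, -0.001], 0.56]
[-1, [0.0003, 0.002, -0.001], 0.7]
```

Emit:
{"name": "jog_arm", "arguments": {"deltas": [[-1,[0.0001,0.0004,-0.001],0.12],[-1,[0.0003,0.0008,-0.001],0.26],[-1,[0.0003,0.0012,-0.001],0.4],[-1,[0.0003,0.0016,-0.001],0.54],[-1,[0.0003,0.002,-0.001],0.68]]}}

```text
time: 6.6
tool_pos: [0.5678, 0.0636, 0.1337]
tcp_rot: [179.7, 0.0, 12.6]
contact_force: [-1.2, 0.9, 1.5]
finger_gap: 0.0226
```

```bash
python3 orb.py 0.14
```

```text
6.6 [0.5678 0.0636 0.1337] [179.7   0.   12.6] [-5.6 14.6 97.9 -0.3 67.4 71.9] [-1.2  0.9  1.5] [-0.03 -0.06 -0.17]
[-1, [-0.001, 0.0003, -0.001], 0.14]
[-1, [-0.0012, 0.0007, -0.001], 0.28]
[-1, [-0.0014, 0.001, -0.001], 0.42]
[-1, [-0.0017, 0.0013, -0.001], 0.56]
[-1, [-0.002, 0.0016, -0.001], 0.7]
```

Emit:
{"name": "jog_arm", "arguments": {"deltas": [[-1,[-0.0005,0.0003,-0.001],0.14],[-1,[-0.001,0.0007,-0.001],0.28],[-1,[-0.0014,0.001,-0.001],0.42],[-1,[-0.0017,0.0013,-0.001],0.56],[-1,[-0.002,0.0016,-0.001],0.7]]}}

```text
time: 7.1
tool_pos: [0.5665, 0.0657, 0.1337]
tcp_rot: [179.7, -0.1, 53.1]
contact_force: [-0.5, 1.3, 4.3]
finger_gap: 0.023
```

```bash
python3 orb.py 0.14;  python3 -c "
from h import *
p,d=snapshot('side'); np.savez('s7.npz',p=p,d=d); crop(p,140,320,170,320,4,'pics/s7.png',1.8)"
```

```text
7.1 [0.5665 0.0657 0.1337] [ 1.797e+02 -1.000e-01  5.310e+01] [-5.5 14.3 98.4 -0.1 67.  31.5] [-0.5  1.3  4.3] [ 0.29  0.07 -0.15]
[-1, [-0.0011, -0.0003, -0.001], 0.14]
[-1, [-0.0015, -0.0001, -0.001], 0.28]
[-1, [-0.0019, -0.0, -0.001], 0.42]
[-1, [-0.0023, 0.0001, -0.001], 0.56]
[-1, [-0.0027, 0.0001, -0.001], 0.7]
```

View pics/s7.png

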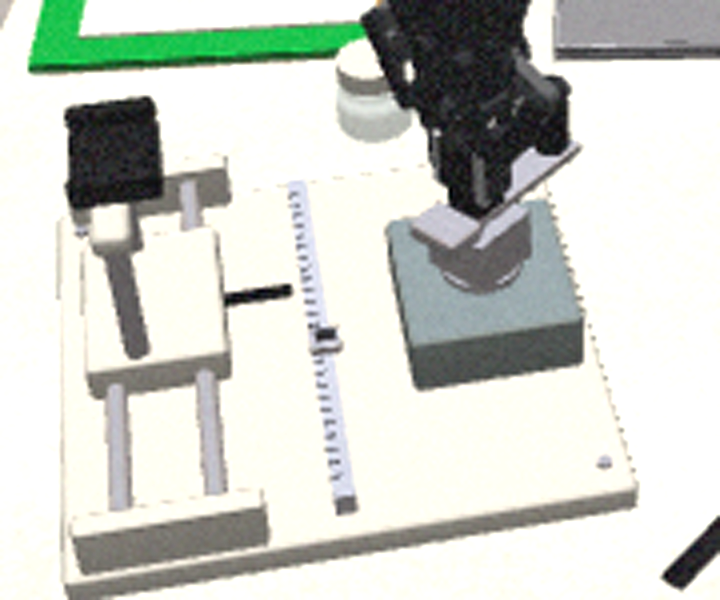

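Emit:
{"name": "jog_arm", "arguments": {"deltas": [[-1,[-0.0007,-0.0001,-0.001],0.14],[-1,[-0.0013,-0.0001,-0.001],0.28],[-1,[-0.0019,0,-0.001],0.42],[-1,[-0.0023,0.0001,-0.001],0.56],[-1,[-0.0027,0.0001,-0.001],0.7]]}}

```text
time: 7.65
tool_pos: [0.5641, 0.0666, 0.1336]
tcp_rot: [179.6, -0.2, 93.6]
contact_force: [-2.0, 3.1, 4.5]
finger_gap: 0.0232
```

```bash
python3 orb.py 0.14
```

```text
7.65 [0.5641 0.0666 0.1336] [179.6  -0.2  93.6] [-5.6 13.9 98.8  0.3 66.9 -9.3] [-2.   3.1  4.5] [ 0.49  0.32 -0.15]
[-1, [-0.0008, -0.0008, -0.001], 0.14]
[-1, [-0.0013, -0.0009, -0.001], 0.28]
[-1, [-0.0016, -0.0011, -0.001], 0.42]
[-1, [-0.002, -0.0013, -0.001], 0.56]
[-1, [-0.0023, -0.0016, -0.001], 0.7]
```

Emit:
{"name": "jog_arm", "arguments": {"deltas": [[-1,[-0.0006,-0.0005,-0.0005],0.14],[-1,[-0.0012,-0.0009,-0.0005],0.28],[-1,[-0.0016,-0.0011,-0.0005],0.42],[-1,[-0.002,-0.0013,-0.0005],0.56],[-1,[-0.0023,-0.0016,-0.0005],0.7]]}}

```text
time: 8.15
tool_pos: [0.5619, 0.0657, 0.1336]
tcp_rot: [179.5, -0.3, 133.9]
contact_force: [-2.3, 2.0, 3.7]
finger_gap: 0.0232
```

```bash
python3 orb.py 0.14
```

```text
8.15 [0.5619 0.0657 0.1336] [179.5  -0.3 133.9] [ -5.8  13.7  99.    0.6  67.1 -49.9] [-2.3  2.   3.7] [ 0.49  0.35 -0.13]
[-1, [-0.0003, -0.001, -0.001], 0.14]
[-1, [-0.0006, -0.0014, -0.001], 0.28]
[-1, [-0.0007, -0.0018, -0.001], 0.42]
[-1, [-0.0009, -0.0022, -0.001], 0.56]
[-1, [-0.001, -0.0026, -0.001], 0.7]
```

Turned 160.5° so far; one more full call, then measure.

Emit:
{"name": "jog_arm", "arguments": {"deltas": [[-1,[-0.0003,-0.0008,-0.0005],0.14],[-1,[-0.0006,-0.0014,-0.0005],0.28],[-1,[-0.0007,-0.0018,-0.0005],0.42],[-1,[-0.0009,-0.0022,-0.0005],0.56],[-1,[-0.001,-0.0026,-0.0005],0.68]]}}

```text
time: 8.65
tool_pos: [0.5607, 0.0637, 0.1336]
tcp_rot: [179.5, -0.3, 173.0]
contact_force: [-1.6, 1.7, 4.1]
finger_gap: 0.0229
```

```bash
python3 orb.py 0.1;  python3 look.py w8; python3 -c "
from h import *
p,d=snapshot('side'); np.savez('s8.npz',p=p,d=d); crop(p,140,320,170,320,4,'pics/s8.png',1.8)
p,d=snapshot('top'); np.savez('t8.npz',p=p,d=d); crop(p,165,325,85,245,4,'pics/t8.png',1.8)"
```

```text
8.65 [0.5607 0.0637 0.1336] [179.5  -0.3 173. ] [ -6.1  13.8  98.9   0.6  67.5 -89.3] [-1.6  1.7  4.1] [ 0.3   0.44 -0.07]
[-1, [0.0002, -0.0008, -0.001], 0.1]
[-1, [0.0002, -0.0011, -0.001], 0.2]
[-1, [0.0002, -0.0014, -0.001], 0.3]
[-1, [0.0003, -0.0017, -0.001], 0.4]
[-1, [0.0004, -0.002, -0.001], 0.5]
8.65 [0.56073613 0.06368251 0.13359907] [179.45868443  -0.28370125 172.9762481 ] [-1.5690459   1.65162168  4.08155686] 67.5140639561172
```

View pics/s8.png

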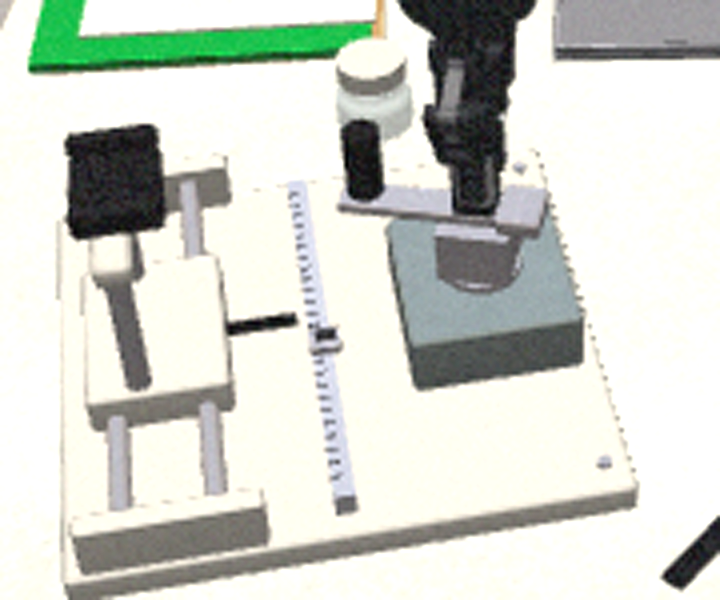

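View pics/t8.png

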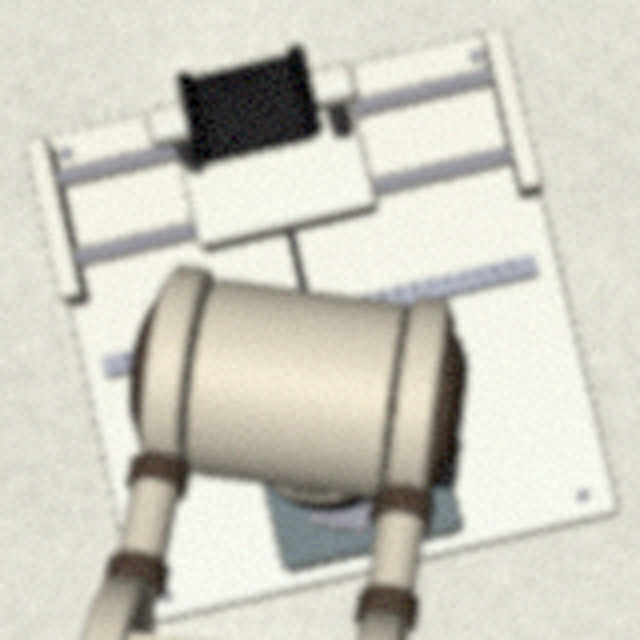

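View pics/w8.png

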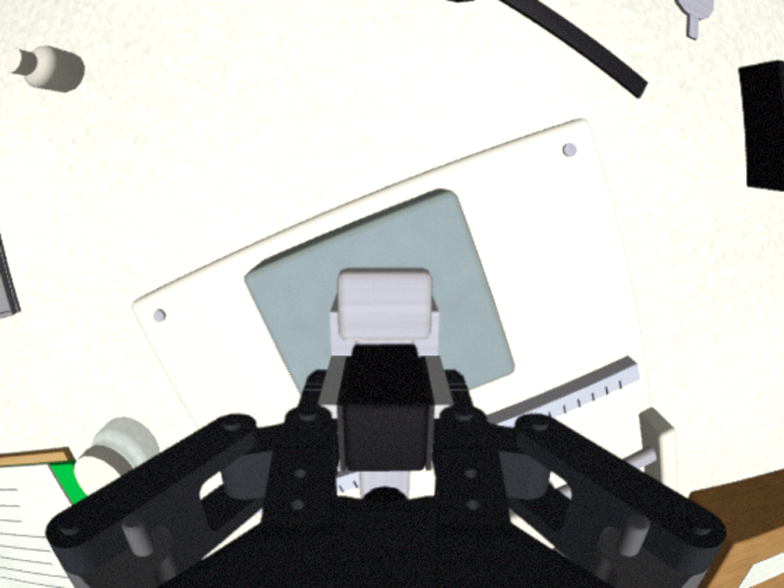

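```bash
cat > meas.py <<'E'
import sys
from h import *
n,f=sys.argv[1],sys.argv[2]
p=np.load(f+'.npz')['p']
o=np.array([.6566,.1045]); t=np.radians(104.83); ey=np.array([np.cos(t),np.sin(t)]); ex=np.array([ey[1],-ey[0]])
# grid: rows = x from +45 to -25 mm, cols = y from +30 to -70 mm, 0.25mm
xs=np.arange(45,-25,-.25)/1000; ys=np.arange(30,-70,-.25)/1000
X,Y=np.meshgrid(xs,ys,indexing='ij'); W=o+X[...,None]*ex+Y[...,None]*ey
K,e,Rm=cam(n); c=(np.concatenate([W,np.full(X.shape+(1,),.046)],-1)-e)@Rm
u=K[0,2]-K[0,0]*c[...,0]/c[...,2]; v=K[1,2]+K[1,1]*c[...,1]/c[...,2]
im=cv2.remap(p,u.astype(np.float32),v.astype(np.float32),cv2.INTER_CUBIC).astype(float)
cv2.imwrite('pics/m_%s.png'%f,np.clip(cv2.resize(im,None,fx=2,fy=2)*1.7,0,255).astype(np.uint8)[:,:,::-1])
g=im.max(2)
# per-x row strip profile of darkness
for a,b in ((24,18),(18,12),(12,7),(3,-3),(-3,-8)):
    r=(xs<a/1000)&(xs>b/1000); pr=g[r].mean(0); base=np.median(pr); dk=np.clip(base*.75-pr,0,None); 
    if dk.sum()>0:
        k=np.argmin(pr); w=slice(max(0,k-16),k+17); print('x %d..%d'%(a,b),'darkest y %.1f mm'%(ys[k]*1000),'centroid %.2f'%((dk[w]*ys[w]).sum()/max(dk[w].sum(),1e-6)*1000),'min %.0f base %.0f'%(pr[k],base))
E
for f in s5 s6 s7 s8; do echo $f; python3 meas.py side $f; done; echo top
python3 - <<'E'
import numpy as np
E
python3 meas.py top top0
```

```text
s5
x 24..18 darkest y -51.0 mm centroid -51.01 min 10 base 150
x 18..12 darkest y -53.5 mm centroid -52.84 min 13 base 150
x 12..7 darkest y -53.0 mm centroid -53.03 min 112 base 150
x 3..-3 darkest y 7.0 mm centroid 6.36 min 49 base 112
x -3..-8 darkest y 7.8 mm centroid 7.03 min 23 base 137
s6
x 24..18 darkest y -50.0 mm centroid -50.12 min 13 base 150
x 18..12 darkest y -53.5 mm centroid -52.84 min 12 base 150
x 3..-3 darkest y 6.8 mm centroid 6.34 min 47 base 112
x -3..-8 darkest y 7.5 mm centroid 6.87 min 20 base 137
s7
x 24..18 darkest y -36.8 mm centroid -36.46 min 12 base 150
x 18..12 darkest y -35.0 mm centroid -35.28 min 16 base 150
x 3..-3 darkest y 6.8 mm centroid 6.31 min 43 base 112
x -3..-8 darkest y 7.5 mm centroid 6.86 min 24 base 137
s8
x 24..18 darkest y -12.5 mm centroid -12.04 min 5 base 149
x 18..12 darkest y -10.0 mm centroid -10.05 min 12 base 149
x 12..7 darkest y -8.8 mm centroid -8.92 min 105 base 149
x 3..-3 darkest y 7.0 mm centroid 6.46 min 44 base 111
x -3..-8 darkest y 7.2 mm centroid 6.77 min 23 base 136
top
x 24..18 darkest y -53.2 mm centroid -53.26 min 63 base 134
x 18..12 darkest y -53.2 mm centroid -53.21 min 70 base 135
x 3..-3 darkest y -0.8 mm centroid -0.81 min 73 base 106
x -3..-8 darkest y -0.5 mm centroid -0.57 min 61 base 104
```

View pics/m_s8.png

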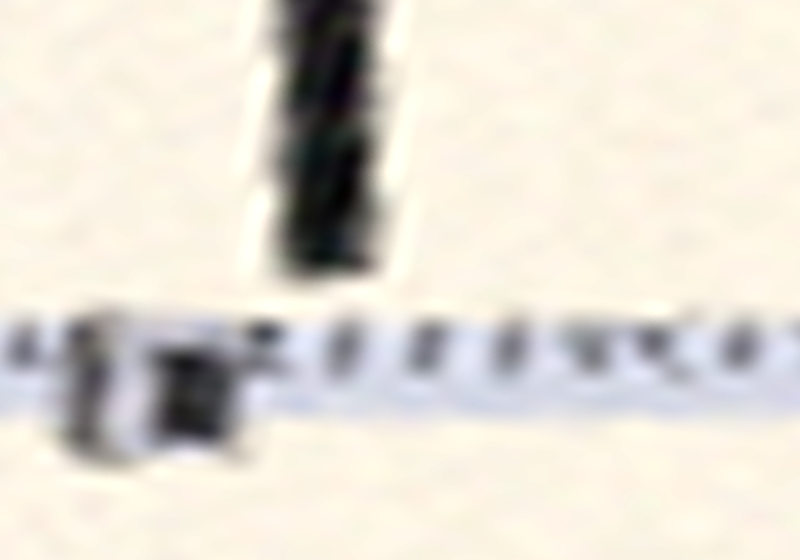

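```bash
python3 orb.py 0.08
```

```text
8.8 [0.5608 0.0636 0.1336] [179.5  -0.3 172.6] [ -6.1  13.8  98.9   0.6  67.5 -88.9] [-2.4  1.7  5.5] [0.49 0.63 0.1 ]
[-1, [0.0001, -0.0007, -0.001], 0.08]
[-1, [0.0001, -0.0009, -0.001], 0.16]
[-1, [0.0001, -0.0011, -0.001], 0.24]
[-1, [0.0001, -0.0014, -0.001], 0.32]
[-1, [0.0002, -0.0016, -0.001], 0.4]
```

Emit:
{"name": "jog_arm", "arguments": {"deltas": [[-1,[0.0001,-0.0006,-0.0005],0.1],[-1,[0.0002,-0.001,-0.0005],0.22],[-1,[0.0002,-0.0013,-0.0005],0.34],[-1,[0.0003,-0.0016,-0.0005],0.46],[-1,[0.0004,-0.002,-0.0005],0.56]]}}

```text
time: 9.3
tool_pos: [0.561, 0.0618, 0.1336]
tcp_rot: [179.4, -0.3, -155.3]
contact_force: [-4.3, 2.1, 5.8]
finger_gap: 0.0229
```

```bash
python3 orb.py 0.08;python3 -c "
from h import *
p,d=snapshot('side'); np.savez('s9.npz',p=p,d=d); crop(p,140,320,170,320,4,'pics/s9.png',1.8)
p,d=snapshot('top'); np.savez('t9.npz',p=p,d=d); crop(p,165,325,85,245,4,'pics/t9.png',1.8)"; python3 meas.py side s9; python3 orb.py .08
```

```text
9.3 [0.561  0.0618 0.1336] [ 179.4   -0.3 -155.3] [  -6.2   14.    98.7    0.4   67.8 -121. ] [-4.3  2.1  5.8] [ 0.3   0.68 -0.09]
[-1, [0.0002, -0.0005, -0.001], 0.08]
[-1, [0.0004, -0.0007, -0.001], 0.16]
[-1, [0.0005, -0.0009, -0.001], 0.24]
[-1, [0.0007, -0.0011, -0.001], 0.32]
[-1, [0.0008, -0.0012, -0.001], 0.4]
x 24..18 darkest y -5.5 mm centroid -5.12 min 9 base 149
x 18..12 darkest y -4.2 mm centroid -4.23 min 14 base 149
x 3..-3 darkest y 7.0 mm centroid 6.35 min 47 base 111
x -3..-8 darkest y 7.5 mm centroid 6.88 min 28 base 136
9.4 [0.5611 0.0618 0.1336] [ 179.5   -0.3 -155.4] [  -6.2   14.    98.7    0.3   67.8 -120.9] [-2.6  1.1  6.1] [0.27 0.63 0.07]
[-1, [0.0002, -0.0005, -0.001], 0.08]
[-1, [0.0003, -0.0007, -0.001], 0.16]
[-1, [0.0005, -0.0009, -0.001], 0.24]
[-1, [0.0006, -0.001, -0.001], 0.32]
[-1, [0.0008, -0.0012, -0.001], 0.4]
```

View pics/s9.png

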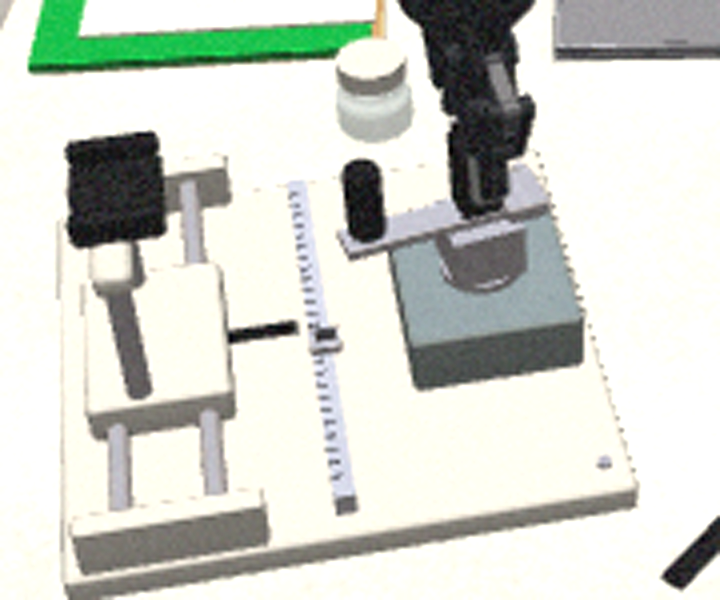

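View pics/t9.png

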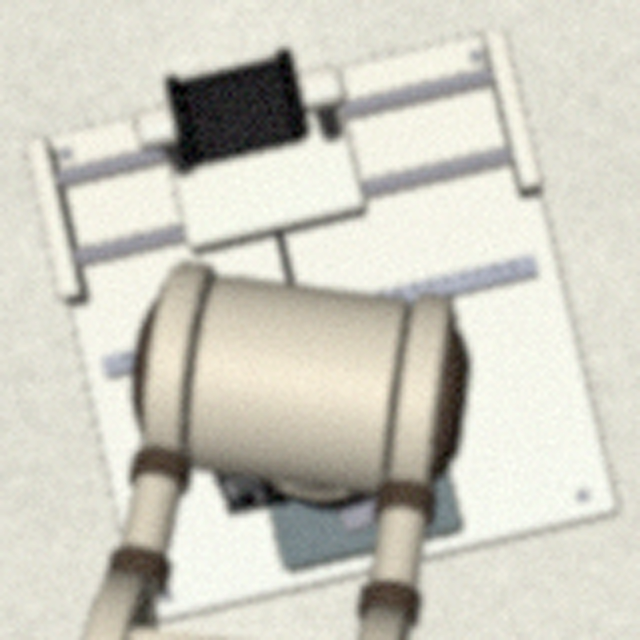

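```bash
sed -i 's/in ((24,18),/in ((34,28),(30,24),(24,18),/' meas.py; for f in top0 t8 t9; do echo $f; python3 meas.py top $f; done
```

```text
top0
x 34..28 darkest y -53.2 mm centroid -53.23 min 66 base 135
x 30..24 darkest y -53.2 mm centroid -53.22 min 66 base 134
x 24..18 darkest y -53.2 mm centroid -53.26 min 63 base 134
x 18..12 darkest y -53.2 mm centroid -53.21 min 70 base 135
x 3..-3 darkest y -0.8 mm centroid -0.81 min 73 base 106
x -3..-8 darkest y -0.5 mm centroid -0.57 min 61 base 104
t8
x 34..28 darkest y -13.2 mm centroid -13.29 min 66 base 136
x 30..24 darkest y -13.0 mm centroid -13.13 min 63 base 136
x 24..18 darkest y -13.2 mm centroid -13.24 min 63 base 135
x 18..12 darkest y -12.8 mm centroid -12.55 min 62 base 131
x 12..7 darkest y -13.8 mm centroid -13.57 min 80 base 109
x -3..-8 darkest y -55.2 mm centroid -55.66 min 79 base 106
t9
x 34..28 darkest y -6.5 mm centroid -6.47 min 63 base 136
x 30..24 darkest y -6.5 mm centroid -6.52 min 64 base 136
x 24..18 darkest y -6.2 mm centroid -6.09 min 64 base 135
x 18..12 darkest y -6.8 mm centroid -6.78 min 80 base 115
x -3..-8 darkest y -64.8 mm centroid -65.06 min 78 base 110
```

View pics/m_t9.png

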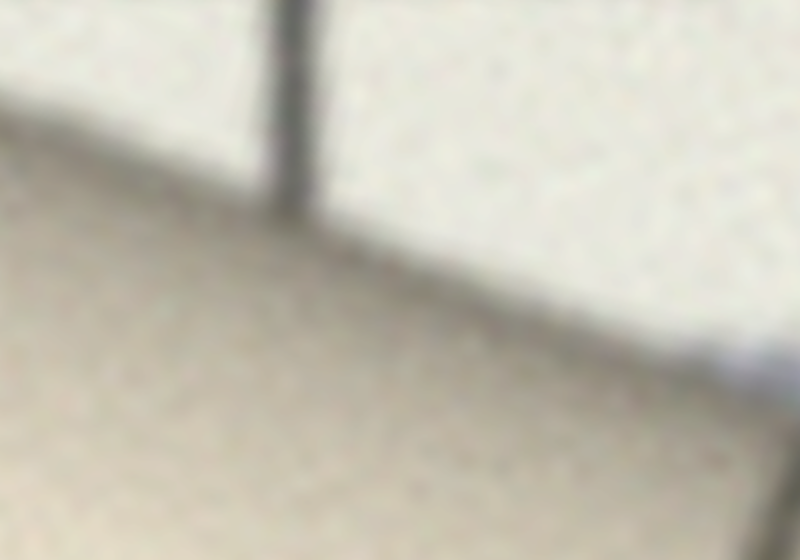

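View pics/m_top0.png

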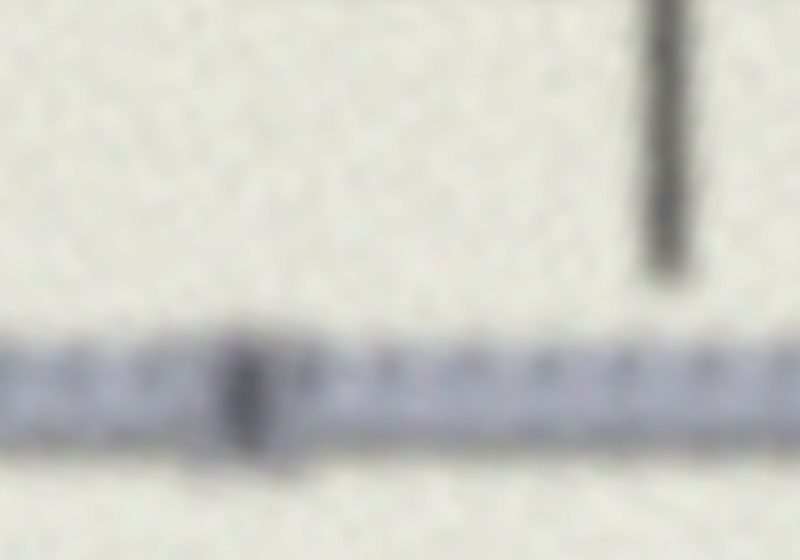

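Emit:
{"name": "jog_arm", "arguments": {"deltas": [[-1,[0.0002,-0.0004,-0.0005],0.1],[-1,[0.0004,-0.0007,-0.0005],0.2],[-1,[0.0005,-0.0009,-0.0005],0.3],[-1,[0.0007,-0.001,-0.0005],0.41],[-1,[0.0007,-0.001,-0.0005],0.41]]}}

```text
time: 9.9
tool_pos: [0.5619, 0.0607, 0.1336]
tcp_rot: [179.5, -0.3, -132.0]
contact_force: [-2.6, 0.7, 5.7]
finger_gap: 0.0233
```

```bash
python3 -c "
from h import *
p,d=snapshot('side'); np.savez('s10.npz',p=p,d=d); crop(p,140,320,170,320,4,'pics/s10.png',1.8)
p,d=snapshot('top'); np.savez('t10.npz',p=p,d=d)"; python3 meas.py top t10; python3 orb.py .04
```

```text
x 34..28 darkest y -1.5 mm centroid -1.57 min 64 base 136
x 30..24 darkest y -1.2 mm centroid -1.28 min 63 base 136
x 24..18 darkest y -1.0 mm centroid -0.88 min 72 base 133
x -3..-8 darkest y -69.8 mm centroid -68.05 min 74 base 112
10.0 [0.5619 0.0607 0.1336] [ 179.5   -0.3 -132.2] [-6.10e+00  1.42e+01  9.85e+01  1.00e-01  6.80e+01 -1.44e+02] [-3.3  0.5  6.3] [0.09 0.58 0.1 ]
[-1, [0.0001, -0.0002, -0.001], 0.04]
[-1, [0.0002, -0.0003, -0.001], 0.08]
[-1, [0.0003, -0.0003, -0.001], 0.12]
[-1, [0.0004, -0.0004, -0.001], 0.16]
[-1, [0.0005, -0.0005, -0.001], 0.2]
```

View pics/s10.png

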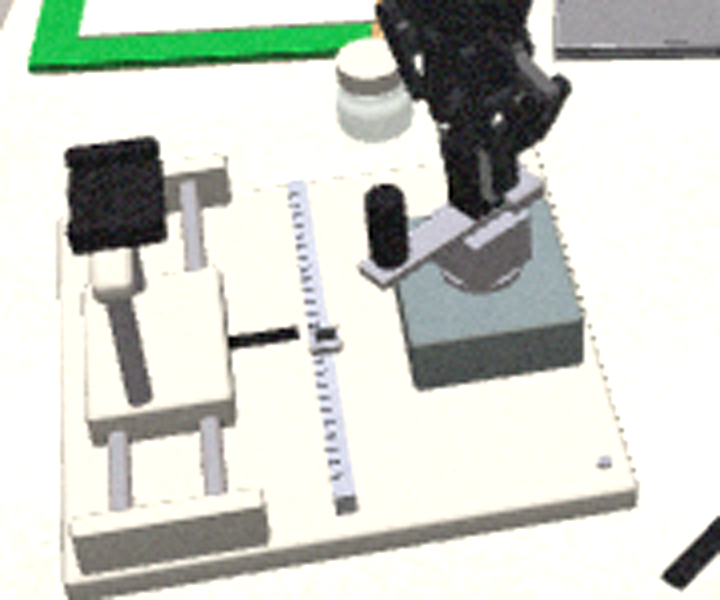

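Emit:
{"name": "jog_arm", "arguments": {"deltas": [[-1,[0,0,0],-0.05],[-1,[-0.0002,0.0003,0],-0.1],[-1,[-0.0002,0.0003,0],-0.1]]}}

```text
time: 10.3
tool_pos: [0.562, 0.0608, 0.1336]
tcp_rot: [179.5, -0.3, -138.1]
contact_force: [0.2, 0.0, 0.4]
finger_gap: 0.023
```

```bash
python3 -c "
from h import *
p,d=snapshot('top'); np.savez('t11.npz',p=p,d=d)"; python3 meas.py top t11; python3 orb.py .04
```

```text
x 34..28 darkest y -1.5 mm centroid -1.61 min 62 base 136
x 30..24 darkest y -1.2 mm centroid -1.17 min 63 base 136
x 24..18 darkest y -1.2 mm centroid -1.01 min 72 base 134
x -3..-8 darkest y -69.5 mm centroid -67.98 min 73 base 112
10.35 [0.5619 0.0608 0.1336] [ 179.5   -0.3 -138. ] [-6.100e+00  1.420e+01  9.850e+01  1.000e-01  6.790e+01 -1.382e+02] [ 0.6 -0.3  1.2] [-0.09  0.04 -0.05]
[-1, [-0.0002, -0.0001, -0.001], 0.04]
[-1, [-0.0001, -0.0002, -0.001], 0.08]
[-1, [0.0, -0.0002, -0.001], 0.12]
[-1, [0.0001, -0.0003, -0.001], 0.16]
[-1, [0.0002, -0.0004, -0.001], 0.2]
```

Emit:
{"name": "jog_arm", "arguments": {"deltas": [[-1,[0,0,0.006],0],[-1,[0,0,0.014],0],[-1,[0,0,0.024],0],[-1,[0,0,0.034],0],[-1,[0,0,0.044],0]]}}

```text
time: 10.85
tool_pos: [0.5621, 0.0608, 0.1787]
tcp_rot: [179.5, -0.3, -138.0]
contact_force: [0.2, -0.0, -5.7]
finger_gap: 0.0223
```

Emit:
{"name": "jog_arm", "arguments": {"deltas": [[-1,[0,0,0.015],0],[-1,[0,0,0.035],0],[-1,[0,0,0.04],0],[-1,[0,0,0.04],0]]}}

```text
time: 11.25
tool_pos: [0.5628, 0.0607, 0.2201]
tcp_rot: [179.7, -0.2, -138.0]
contact_force: [0.9, -0.3, -4.4]
finger_gap: 0.0232
```

```bash
python3 look.py w12; python3 -c "
from h import *
p,d=snapshot('side'); np.savez('s12.npz',p=p,d=d); crop(p,140,320,170,320,4,'pics/s12.png',1.8)
p,d=snapshot('top'); np.savez('t12.npz',p=p,d=d)"; python3 meas.py top t12; python3 orb.py .04
```

```text
11.25 [0.56278602 0.06069307 0.22008782] [ 1.79659855e+02 -1.59575019e-01 -1.37991996e+02] [ 0.94213383 -0.3363481  -4.37509203] 2.171775937897606
x 18..12 darkest y -69.8 mm centroid -68.47 min 66 base 115
x 12..7 darkest y -69.5 mm centroid -68.07 min 60 base 118
x 3..-3 darkest y -65.0 mm centroid -65.03 min 64 base 124
x -3..-8 darkest y -62.8 mm centroid -62.97 min 64 base 127
11.4 [0.5613 0.0608 0.2175] [ 179.4   -0.4 -138. ] [-6.100e+00  9.100e+00  9.430e+01  1.000e-01  7.720e+01 -1.382e+02] [-0.3 -0.7 -5.4] [-0.02 -0.01 -0.01]
[-1, [0.0004, -0.0001, -0.001], 0.04]
[-1, [0.0005, -0.0002, -0.001], 0.08]
[-1, [0.0006, -0.0003, -0.001], 0.12]
[-1, [0.0007, -0.0004, -0.001], 0.16]
[-1, [0.0008, -0.0004, -0.001], 0.2]
```

View pics/s12.png

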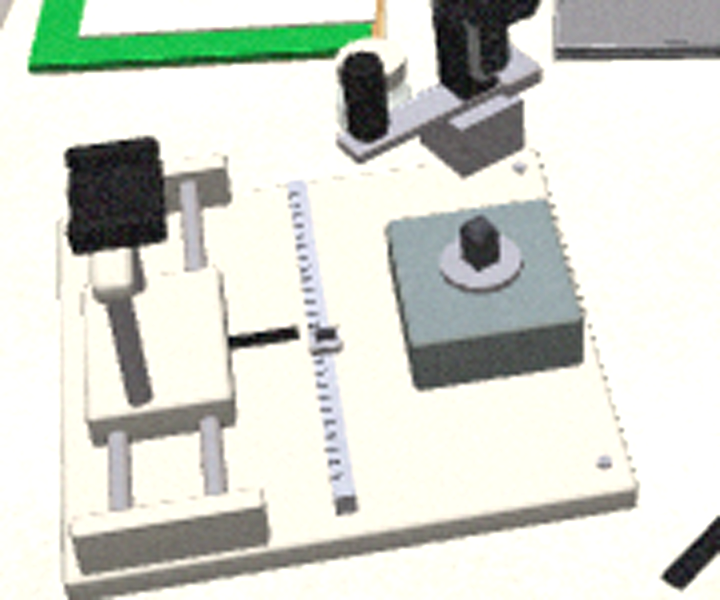

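View pics/w12.png

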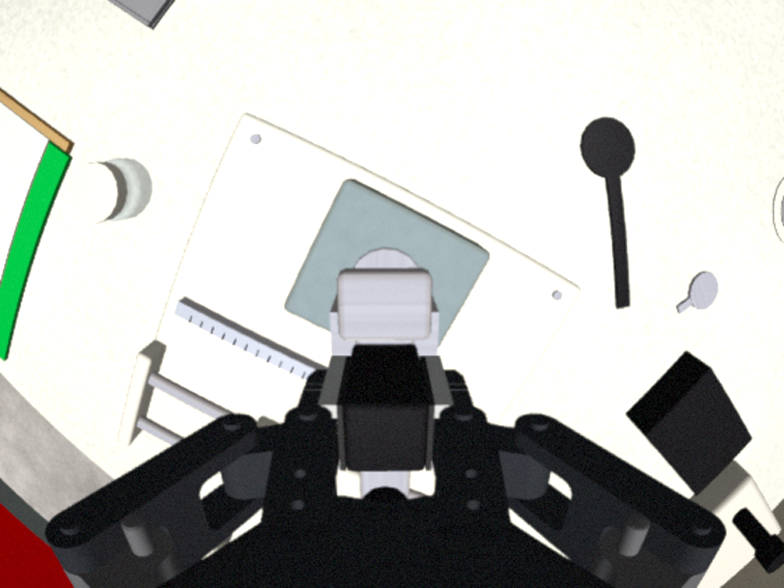

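Emit:
{"name": "jog_arm", "arguments": {"deltas": [[-1,[-0.008,-0.02,0.003],-0.1],[-1,[-0.02,-0.06,0.005],-0.24],[-1,[-0.035,-0.1,0.005],-0.38],[-1,[-0.05,-0.15,0.005],-0.52],[-1,[-0.06,-0.19,0.005],-0.66]]}}

```text
time: 11.9
tool_pos: [0.4998, -0.1306, 0.2213]
tcp_rot: [179.4, -0.5, -176.1]
contact_force: [-0.5, -0.4, -3.9]
finger_gap: 0.0229
```

Emit:
{"name": "jog_arm", "arguments": {"deltas": [[-1,[0,-0.03,0],-0.14],[-1,[0,-0.06,0],-0.28],[-1,[0,-0.08,0],-0.42],[-1,[0,-0.09,0],-0.56],[-1,[0,-0.1,0],-0.7]]}}

```text
time: 12.4
tool_pos: [0.499, -0.2311, 0.2199]
tcp_rot: [179.4, -0.6, 143.4]
contact_force: [0.3, -0.2, -5.2]
finger_gap: 0.023
```

Emit:
{"name": "jog_arm", "arguments": {"deltas": [[-1,[0,-0.01,0],-0.14],[-1,[0,-0.02,0],-0.28],[-1,[0,-0.03,0],-0.42],[-1,[0,-0.035,0],-0.56],[-1,[0,-0.035,0],-0.7]]}}

```text
time: 12.9
tool_pos: [0.4984, -0.2664, 0.2185]
tcp_rot: [179.5, -0.7, 102.9]
contact_force: [0.0, -0.8, -5.4]
finger_gap: 0.0229
```

Emit:
{"name": "jog_arm", "arguments": {"deltas": [[-1,[0,0,0],-0.14],[-1,[0,0,0],-0.28],[-1,[0,0,0],-0.42],[-1,[0,0,0],-0.56],[-1,[0,0,0],-0.7]]}}

```text
time: 13.4
tool_pos: [0.4978, -0.266, 0.2171]
tcp_rot: [179.6, -0.7, 62.4]
contact_force: [0.1, 0.3, -5.5]
finger_gap: 0.0228
```

```bash
python3 -c "
from h import *
p,d=snapshot('top'); np.savez('t13.npz',p=p,d=d)
crop(p,165,325,85,245,4,'pics/t13.png',1.8)"; python3 meas.py top t13; python3 orb.py .04
```

```text
x 34..28 darkest y -1.8 mm centroid -1.65 min 63 base 137
x 30..24 darkest y -1.5 mm centroid -1.51 min 63 base 137
x 24..18 darkest y -1.5 mm centroid -1.55 min 61 base 137
x 18..12 darkest y -1.8 mm centroid -1.64 min 69 base 137
x 3..-3 darkest y -0.2 mm centroid -0.32 min 74 base 108
x -3..-8 darkest y -0.5 mm centroid -0.48 min 60 base 105
13.45 [ 0.4978 -0.2659  0.2171] [179.6  -0.7  62.1] [-40.8   8.4  95.2   0.8  76.2 -13.1] [ 0.  -0.3 -4.9] [0.03 0.01 0.01]
[-1, [0.0674, 0.3314, -0.001], 0.04]
[-1, [0.0673, 0.3315, -0.001], 0.08]
[-1, [0.0672, 0.3315, -0.001], 0.12]
[-1, [0.0671, 0.3316, -0.001], 0.16]
[-1, [0.067, 0.3316, -0.001], 0.2]
```

View pics/m_t13.png

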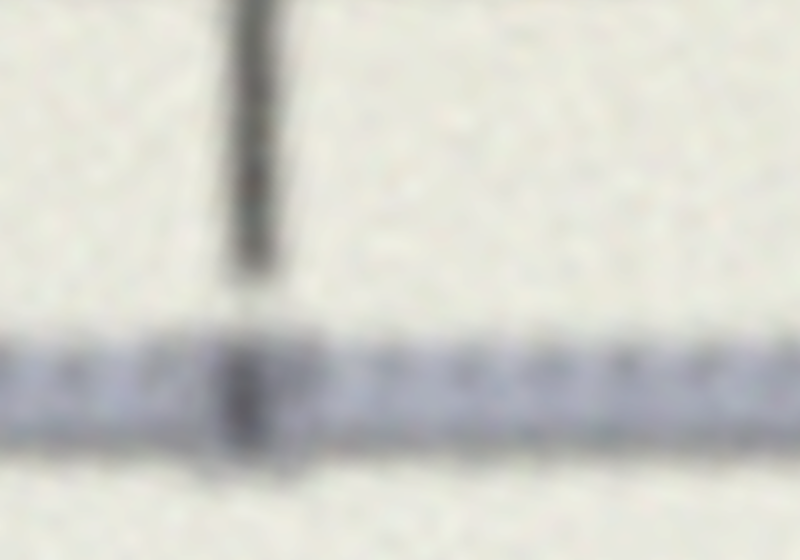

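Emit:
{"name": "jog_arm", "arguments": {"deltas": [[-1,[0.001,-0.01,0],-0.14],[-1,[0.002,-0.02,0],-0.28],[-1,[0.003,-0.024,0],-0.42],[-1,[0.003,-0.025,0],-0.56],[-1,[0.003,-0.025,0],-0.7]]}}

```text
time: 13.95
tool_pos: [0.5004, -0.2908, 0.2159]
tcp_rot: [179.7, -0.7, 21.8]
contact_force: [0.1, 1.3, -4.0]
finger_gap: 0.0232
```

Emit:
{"name": "jog_arm", "arguments": {"deltas": [[-1,[0,0,0],-0.14],[-1,[0,0,0],-0.28],[-1,[0,0,0],-0.42],[-1,[0,0,0],-0.53],[-1,[0,0,0],-0.53]]}}

```text
time: 14.45
tool_pos: [0.5, -0.2904, 0.2148]
tcp_rot: [179.8, -0.6, -8.4]
contact_force: [-0.7, -0.2, -4.6]
finger_gap: 0.0229
```

```bash
python3 look.py w14
```

```text
14.45 [ 0.49998501 -0.29043088  0.21481355] [179.79229518  -0.59860401  -8.41233632] [-0.66678288 -0.21895232 -4.56445196] 5.048539007668098
```

View pics/w14.png

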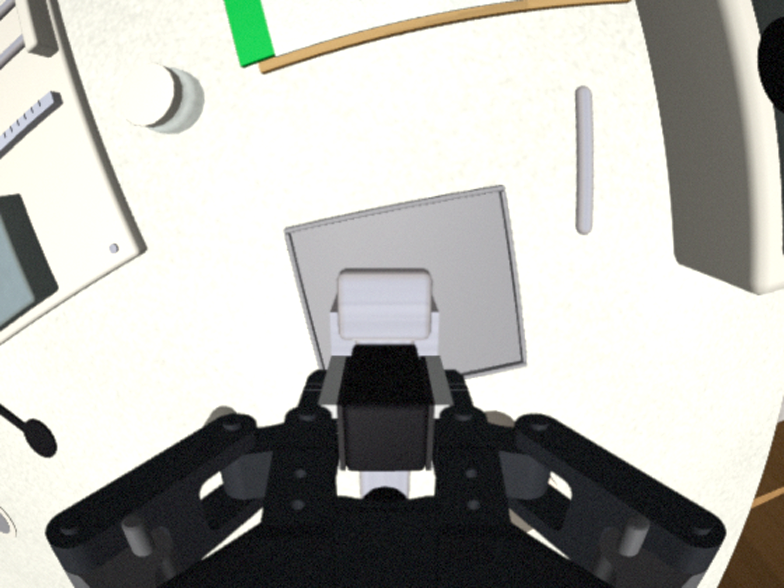

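Emit:
{"name": "jog_arm", "arguments": {"deltas": [[-1,[0,0,-0.03],0],[-1,[0,0,-0.065],0],[-1,[0,0,-0.095],0],[-1,[0,0,-0.115],0],[-1,[0,0,-0.125],0]]}}

```text
time: 15.0
tool_pos: [0.4986, -0.2892, 0.0871]
tcp_rot: [179.9, -0.4, -8.1]
contact_force: [-0.1, 0.6, -4.7]
finger_gap: 0.0228
```

```bash
python3 orb.py .04 | head -1
```

```text
15.0 [ 0.4986 -0.2892  0.0871] [179.9  -0.4  -8.1] [-42.2  18.7  98.8   0.2  62.2  55.8] [-0.1  0.6 -4.7] [ 0.04 -0.01 -0.01]
```

Emit:
{"name": "jog_arm", "arguments": {"deltas": [[-1,[0,0,-0.004],0],[-1,[0,0,-0.008],0],[-1,[0,0,-0.011],0],[-1,[0,0,-0.013],0],[-1,[0,0,-0.0135],0]]}}

```text
time: 15.5
tool_pos: [0.4989, -0.2895, 0.0741]
tcp_rot: [179.9, -0.4, -8.1]
contact_force: [0.4, -0.6, -4.6]
finger_gap: 0.0229
```

Emit:
{"name": "jog_arm", "arguments": {"deltas": [[-1,[0,0,-0.001],0],[-1,[0,0,-0.002],0],[-1,[0,0,-0.003],0]]}}

```text
time: 15.8
tool_pos: [0.4993, -0.2897, 0.0717]
tcp_rot: [179.9, -0.5, -8.1]
contact_force: [-1.9, 2.3, 3.2]
finger_gap: 0.023
```

Emit:
{"name": "jog_arm", "arguments": {"deltas": [[-0.3,[0,0,0],0],[-0.1,[0,0,0],0],[0.1,[0,0,0],0],[0.4,[0,0,0],0],[0.4,[0,0,0],0]]}}

```text
time: 16.3
tool_pos: [0.4994, -0.2898, 0.0719]
tcp_rot: [179.9, -0.5, -8.1]
contact_force: [-0.2, -0.8, -0.1]
finger_gap: 0.0599
```

```bash
python3 look.py w15
```

```text
16.3 [ 0.49936789 -0.28978152  0.07190093] [179.87866908  -0.48521736  -8.09007786] [-0.1537492  -0.77252356 -0.13900034] 0.17927200632333154
```

View pics/w15.png

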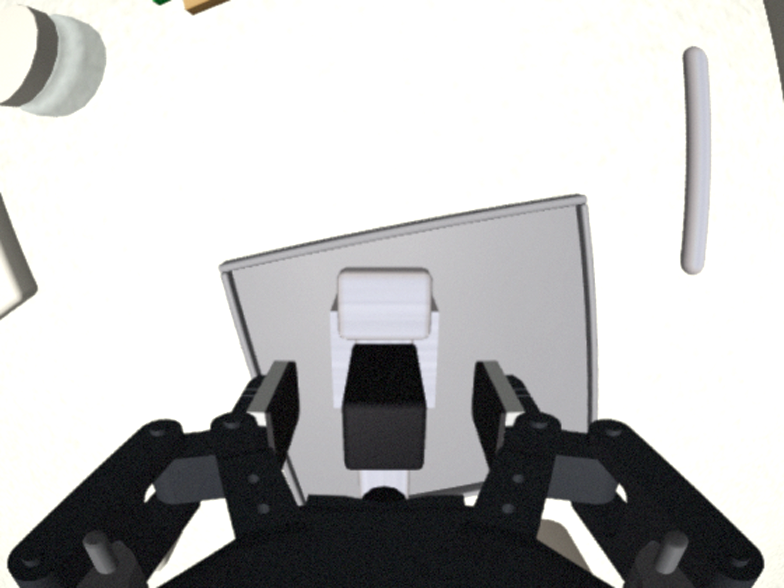

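Released, standing upright, pads clear. Retreat straight up.

Emit:
{"name": "jog_arm", "arguments": {"deltas": [[0.4,[0,0,0.02],0],[0.4,[0,0,0.06],0],[0.4,[0,0,0.1],0],[0.4,[0,0,0.13],0],[0.4,[0,0,0.15],0]]}}

```text
time: 16.85
tool_pos: [0.5001, -0.2904, 0.225]
tcp_rot: [179.8, -0.7, -8.1]
contact_force: [-0.2, -0.7, -0.4]
finger_gap: 0.0599
```

Emit:
{"name": "jog_arm", "arguments": {"deltas": [[0.4,[0,0,0.005],0],[0.4,[0,0,0.01],0],[0.4,[0,0,0.01],0],[0.4,[0,0,0.01],0]]}}

```text
time: 17.25
tool_pos: [0.4995, -0.29, 0.2334]
tcp_rot: [179.8, -0.5, -8.1]
contact_force: [0.6, -0.0, -0.1]
finger_gap: 0.0599
```

```bash
python3 look.py w16
python3 - <<'E'
from h import *
z=np.load('w16.npz');p,d,T=z['p'],z['d'],z['T']
C=wcloud(T,d);zz=C[...,2]
for n,c,(a,b) in (('boss',(.497,-.289),(.0905,.098)),('knob',(.433,-.278),(.089,.097))):
    m=(np.hypot(C[...,0]-c[0],C[...,1]-c[1])<.027)&(zz>a)&(zz<b); P=C[m]
    print(n,len(P),cv2.minAreaRect(P[:,:2].astype(np.float32)*1000),P.mean(0).round(4))
p,d=snapshot('top'); np.savez('t16.npz',p=p,d=d); cv2.imwrite('pics/t16.png',np.clip(p*1.4,0,255).astype(np.uint8)[:,:,::-1])
E
python3 meas.py top t16
```

```text
17.25 [ 0.49952608 -0.28998415  0.23342805] [179.83545665  -0.54661137  -8.09295686] [ 0.55581565 -0.01724085 -0.1121654 ] 0.22702666589018516
boss 731 ((496.5675964355469, -289.78955078125), (23.75749397277832, 23.49917984008789), 82.10722351074219) [ 0.4968 -0.2895  0.0942]
knob 362 ((432.69696044921875, -279.9866027832031), (20.140731811523438, 19.83161735534668), 29.093647003173828) [ 0.4331 -0.28    0.0929]
x 34..28 darkest y -1.8 mm centroid -1.60 min 63 base 137
x 30..24 darkest y -1.5 mm centroid -1.57 min 62 base 137
x 24..18 darkest y -1.5 mm centroid -1.56 min 61 base 137
x 18..12 darkest y -1.8 mm centroid -1.62 min 69 base 137
x 3..-3 darkest y -0.5 mm centroid -0.52 min 73 base 108
x -3..-8 darkest y -0.5 mm centroid -0.63 min 58 base 106
```

View pics/w16.png

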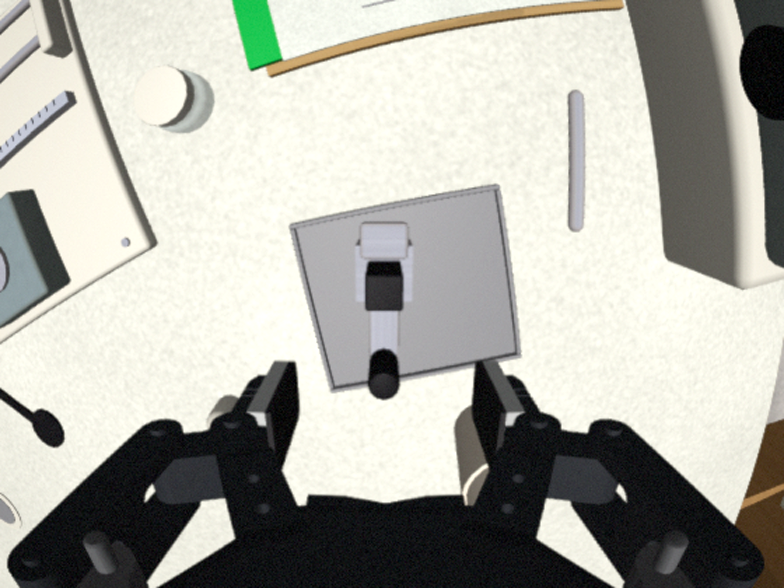

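View pics/t16.png

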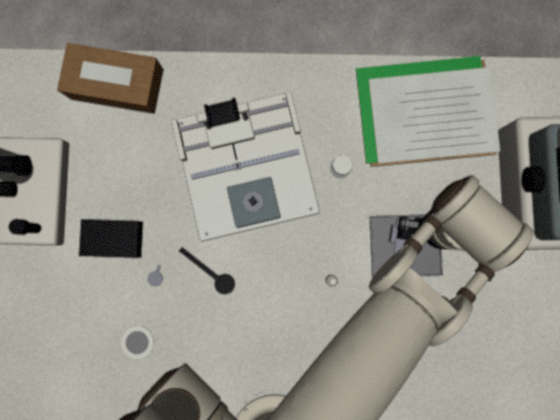

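```bash
python3 -c "
from station import env
print(env.close_job())"
```

```text
the job is handed in; nothing more can be done
None
```

I handed the job in at 17.3 s, well inside the 72 s. No verdict is reported, so what follows is what my own checks showed.

**What I did**
- I gripped the crank by its block, seated it fully on the square shaft and turned it about 254° counter-clockwise.
- I then turned it back 0.1 rad within the socket's slack, lifted it straight off and stood it back in its tray on its hub. I released it before retreating straight up.

**Last checks**
- **Pointer:** in the top camera the pointer stands about 1 mm short of the index ridge. It did not move between turning the crank back and the final picture.
- **Crank:** the block's top is at 94.2 mm, the height for standing on the tray floor. The hub is about 26 mm and 19 mm off the tray's centre, within the 52 mm and 62 mm limits. It stands within about 3 mm of where it was at the start.
- **Robot and desk:** the forces were near zero after release and the gripper is well above everything. Nothing else on the desk looked moved in the pictures.

**Where the measurements disagreed**
- The distance the pointer had to travel read 51.1 mm with the wrist camera and 52.4 mm with the top camera. I stopped between the two.
- In the wrist picture the pointer's tip came out about 10 mm further in x than the index point, against the 5 mm you gave. That offset does not affect the alignment along the track.
- I did not rely on the side camera for the pointer, because the sides of the bars spoil its reading.

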